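Knock out the analyser's stuck pulse dampers, test their charge and sort them

TASK

Some of the four mounting sleeves hold a pulse damper that is stuck fast below the rim: push each one out from behind by pressing its sleeve fully down over the post of the knock-out stand, then press the gauge fully down on its valve, so that its white test ring goes all the way down, and read the rod. Stand the charged dampers (rod out past its black line) upright on the brown tray and put the flat ones (line still hidden) in the shallow grey bin. At the end leave all the sleeves upright on the counter and off the stand, the gauge standing upright on the counter, and do not disturb the other things.

Things in the scene. Friction and masses are not known exactly. Their poses are not given: they have to be found in the camera images.
- sleeve_1: One of four like loose upright aluminium sleeves, 48 mm outside (foot flange 60 mm, 6 mm high), 68 mm tall, bore 32 mm, 0.16 kg; floor 6 mm with a central access hole (22 mm) right through. Some hold a stuck damper, standing on that floor; the rest are empty. Two rubber pads in the bore, 11 to 25 mm above the underside, grip the damper; pushing it out takes 5 to 15 N. Origin: centre of the underside; z up.
- damper_1: Pulse damper (two or three of the four are present), all alike: steel can 30 mm across, 45 mm tall, 0.1 kg, with a central brass valve stem 10 mm across that stands 16 mm above its top. At the start it is stuck in a sleeve, stem 1 mm below the rim, out of grip. Charged or flat cannot be seen, nor told from number or place: use the gauge. Origin: centre of the underside; z up to the valve.
- ring_1 (a joint): White test ring, 22 mm across, 4 mm thick, round the valve stem of the damper of that number. 0: raised, its top face 54 mm above the damper's underside; 0.005 m: fully down on the can (49 mm). Stiff: takes about 6 to 7 N and stays where it is pushed; the gauge's foot pushes it.
- sleeve_2: One of four like loose upright aluminium sleeves, 48 mm outside (foot flange 60 mm, 6 mm high), 68 mm tall, bore 32 mm, 0.16 kg; floor 6 mm with a central access hole (22 mm) right through. Some hold a stuck damper, standing on that floor; the rest are empty. Two rubber pads in the bore, 11 to 25 mm above the underside, grip the damper; pushing it out takes 5 to 15 N. Origin: centre of the underside; z up.
- damper_2: Pulse damper (two or three of the four are present), all alike: steel can 30 mm across, 45 mm tall, 0.1 kg, with a central brass valve stem 10 mm across that stands 16 mm above its top. At the start it is stuck in a sleeve, stem 1 mm below the rim, out of grip. Charged or flat cannot be seen, nor told from number or place: use the gauge. Origin: centre of the underside; z up to the valve.
- ring_2 (a joint): White test ring, 22 mm across, 4 mm thick, round the valve stem of the damper of that number. 0: raised, its top face 54 mm above the damper's underside; 0.005 m: fully down on the can (49 mm). Stiff: takes about 6 to 7 N and stays where it is pushed; the gauge's foot pushes it.
- sleeve_3: One of four like loose upright aluminium sleeves, 48 mm outside (foot flange 60 mm, 6 mm high), 68 mm tall, bore 32 mm, 0.16 kg; floor 6 mm with a central access hole (22 mm) right through. Some hold a stuck damper, standing on that floor; the rest are empty. Two rubber pads in the bore, 11 to 25 mm above the underside, grip the damper; pushing it out takes 5 to 15 N. Origin: centre of the underside; z up.
- damper_3: Pulse damper (two or three of the four are present), all alike: steel can 30 mm across, 45 mm tall, 0.1 kg, with a central brass valve stem 10 mm across that stands 16 mm above its top. At the start it is stuck in a sleeve, stem 1 mm below the rim, out of grip. Charged or flat cannot be seen, nor told from number or place: use the gauge. Origin: centre of the underside; z up to the valve.
- ring_3 (a joint): White test ring, 22 mm across, 4 mm thick, round the valve stem of the damper of that number. 0: raised, its top face 54 mm above the damper's underside; 0.005 m: fully down on the can (49 mm). Stiff: takes about 6 to 7 N and stays where it is pushed; the gauge's foot pushes it.
- sleeve_4: One of four like loose upright aluminium sleeves, 48 mm outside (foot flange 60 mm, 6 mm high), 68 mm tall, bore 32 mm, 0.16 kg; floor 6 mm with a central access hole (22 mm) right through. Some hold a stuck damper, standing on that floor; the rest are empty. Two rubber pads in the bore, 11 to 25 mm above the underside, grip the damper; pushing it out takes 5 to 15 N. Origin: centre of the underside; z up.
- damper_4: Pulse damper (two or three of the four are present), all alike: steel can 30 mm across, 45 mm tall, 0.1 kg, with a central brass valve stem 10 mm across that stands 16 mm above its top. At the start it is stuck in a sleeve, stem 1 mm below the rim, out of grip. Charged or flat cannot be seen, nor told from number or place: use the gauge. Origin: centre of the underside; z up to the valve.
- ring_4 (a joint): White test ring, 22 mm across, 4 mm thick, round the valve stem of the damper of that number. 0: raised, its top face 54 mm above the damper's underside; 0.005 m: fully down on the can (49 mm). Stiff: takes about 6 to 7 N and stays where it is pushed; the gauge's foot pushes it.
- stand: Knock-out stand, fixed: round steel foot 80 mm across, 10 mm thick, with a central vertical post 16 mm across, tapered tip 58 mm above the counter. A sleeve pressed down over it, post through its access hole, until it meets the foot has its damper pushed up 42 mm: the can's top 25 mm stand above the rim, free of the pads, and it lifts out easily. Origin: centre of the underside.
- post_top (a point): Centre of the top of the stand's post (58 mm above the counter).
- gauge: Loose gauge standing upright, 0.13 kg: round foot 38 mm across, 14 mm high, with a central socket 17 mm across, 14 mm deep, in its underside for the valve stem; then a ribbed black grip 28 mm across, 14 to 64 mm above the underside; a white rod in the grip's top. Fully seated when its underside is 49 mm above the damper's (ring down). Too wide for a sleeve. Origin: centre of the underside; z up.
- rod (a joint): How far the gauge's white rod is pushed out, m, 0 to 0.026. Weakly sprung (about 1 N): it shows the pressure only while the gauge is held fully down on a valve, then springs back. A black line on the rod comes clear of the grip's top between 0.011 and 0.0135: more means charged, less flat (0.0105 to 0.0145 passes as either). Readings of 0.002 to 0.023 occur.
- rod_top (a point): Top of the gauge's rod, 72 mm above the gauge's underside when the rod is in.
- brown_tray: Flat brown slab-like tray, solid with a flat top, fixed, 120 (x) x 260 (y) x 14 mm, top at 14 mm. Origin: centre of the underside.
- reject_bin: Shallow open grey bin, fixed, 120 (x) x 160 (y) x 30 mm outside, walls and floor 4 mm. Origin: centre of the underside.
- brown_bottle: Bystander: bottle with a black cap, 56 mm across, 120 mm tall. Origin: centre of the underside.
- specimen_cup: Bystander: white lidded cup, 49 mm across, 55 mm tall. Origin: centre of the underside.
- dropper_vial: Bystander: small vial, 26 mm across, 58 mm tall. Origin: centre of the underside.
- tape_roll: Bystander: roll of tape lying flat, 55 mm across, 18 mm tall. Origin: centre of the underside.
There are look-alikes about, which are no part of the job. Leave any yellow look-alike of the stand alone.

How it is judged (in metres and radians):
At the end, for the whole second after the job is handed in: Each damper: test ring down over 4 mm, at rest; charged ones upright (0.12 rad) on the brown tray, axis 4 mm or more inside its edge; flat ones inside the grey bin. Sleeves and gauge upright (0.12 rad), at rest on the counter; sleeves at least 62 mm from the stand axis (angle between each of sleeve_1, sleeve_2, sleeve_3, sleeve_4, gauge's own z axis and vertical below 0.12 rad and height (world z) of each of sleeve_1, sleeve_2, sleeve_3, sleeve_4, gauge below 0.008 m and horizontal distance between each of sleeve_1, sleeve_2, sleeve_3, sleeve_4 and stand above 0.062 m and linear speed of each of sleeve_1, damper_1, sleeve_2, damper_2, sleeve_3, damper_3, sleeve_4, damper_4, gauge below 0.02 m/s and value of joint each of ring_1, ring_2, ring_3, ring_4 above 0.004 m and ((z of charge_1 in the frame of damper_1 above 0.0455 m and x of damper_1 in the frame of brown_tray between -0.056 and 0.056 m and y of damper_1 in the frame of brown_tray between -0.126 and 0.126 m and z of damper_1 in the frame of brown_tray between 0.009 and 0.02 m and angle between damper_1's own z axis and vertical below 0.12 rad) or (z of charge_1 in the frame of damper_1 below 0.0495 m and x of damper_1 in the frame of reject_bin between -0.056 and 0.056 m and y of damper_1 in the frame of reject_bin between -0.076 and 0.076 m and z of damper_1 in the frame of reject_bin below 0.03 m)) and ((z of charge_2 in the frame of damper_2 above 0.0455 m and x of damper_2 in the frame of brown_tray between -0.056 and 0.056 m and y of damper_2 in the frame of brown_tray between -0.126 and 0.126 m and z of damper_2 in the frame of brown_tray between 0.009 and 0.02 m and angle between damper_2's own z axis and vertical below 0.12 rad) or (z of charge_2 in the frame of damper_2 below 0.0495 m and x of damper_2 in the frame of reject_bin between -0.056 and 0.056 m and y of damper_2 in the frame of reject_bin between -0.076 and 0.076 m and z of damper_2 in the frame of reject_bin below 0.03 m)) and ((z of charge_3 in the frame of damper_3 above 0.0455 m and x of damper_3 in the frame of brown_tray between -0.056 and 0.056 m and y of damper_3 in the frame of brown_tray between -0.126 and 0.126 m and z of damper_3 in the frame of brown_tray between 0.009 and 0.02 m and angle between damper_3's own z axis and vertical below 0.12 rad) or (z of charge_3 in the frame of damper_3 below 0.0495 m and x of damper_3 in the frame of reject_bin between -0.056 and 0.056 m and y of damper_3 in the frame of reject_bin between -0.076 and 0.076 m and z of damper_3 in the frame of reject_bin below 0.03 m)) and ((z of charge_4 in the frame of damper_4 above 0.0455 m and x of damper_4 in the frame of brown_tray between -0.056 and 0.056 m and y of damper_4 in the frame of brown_tray between -0.126 and 0.126 m and z of damper_4 in the frame of brown_tray between 0.009 and 0.02 m and angle between damper_4's own z axis and vertical below 0.12 rad) or (z of charge_4 in the frame of damper_4 below 0.0495 m and x of damper_4 in the frame of reject_bin between -0.056 and 0.056 m and y of damper_4 in the frame of reject_bin between -0.076 and 0.076 m and z of damper_4 in the frame of reject_bin below 0.03 m))); the robot touches nothing.
It fails at once if the brown bottle is moved by more than 3 cm (distance of brown_bottle from where it was at the start of the episode above 0.03 m).
It fails at once if the specimen cup is moved by more than 3 cm (distance of specimen_cup from where it was at the start of the episode above 0.03 m).
It fails at once if the dropper vial is moved by more than 3 cm (distance of dropper_vial from where it was at the start of the episode above 0.03 m).
It fails at once if the tape roll is moved by more than 3 cm (distance of tape_roll from where it was at the start of the episode above 0.03 m).
Of damper_1, damper_2, damper_3, damper_4 only 2 to 3 are there at a start; the rules pass over those that are not, and their reading is None.
At some moment in a run one of gauge, sleeve_1, sleeve_2, sleeve_3, sleeve_4 may be knocked a few centimetres aside while the robot is not near it.
It also fails if it takes over 210 s, if anything falls off the work surface, if the arm or the gripper's body presses on something with over 40 N, if the wrist force passes 120 N, or if a joint passes its speed limit or range.

ROBOT

A 6-joint arm with a two-finger parallel gripper is mounted at the origin on a cart in front of the work surface, level with it; the furniture and walls round the work are solid. World frame = base frame: x ahead of the robot, y to its left, z up, the work surface at z = 0. Lengths are in mm, angles in rad, forces in N, time in s.
With the tool pointing down it reaches from about 325 to 875 mm from the base axis. Payload 4.4 kg.
Tool frame: the origin (TCP) lies between the finger pads; the fingertips stand 19 mm ahead of it and the grasp point (between the pads) is the TCP (bot.tip_reach is the distance from the TCP to the fingertips, in mm); z points along the fingers, y is the direction in which the jaws open and shut (so a half turn about z gives the same grasp; the last joint's range is limited). The gripper opens to 85 mm and grips with 20 to 120 N. Pads are 22 mm wide; open, the fingers measure 114 mm over their backs; the gripper's body (76 mm by 85 mm) begins 54 mm behind the grasp point. The pads swing forward as they close: fully open they stand 13 mm farther back than shut.
Start: joints at [-1.407, 0.207, 1.542, -0, 1.393, -0.15], TCP at [177.476, -546.928, 250.282] pointing down, gripper open.
Joint ranges: [-2.73, 2.73], [-0.86, 2.22], [0.23, 2.46], [-1.11, 4.25], [0.08, 2.63], [-2.82, 2.82]. Speed limits (rad/s): [2.79, 2.79, 3.14, 3.14, 3.14, 3.14].

INTERFACE

Orientations are given as a 3x3 rotation matrix whose columns are the frame's x, y, z axes.
In Python, from plant import bot gives the robot as it stands.
- The arm moves only by the tool carry_out, never from a script. Its argument "series" is a list that holds one entry, the list of rows, each a list of 7 numbers: the opening in per cent of the stroke, from 0 (shut) to 100 (fully open), then the shift along the tool's x, y, z in mm, then the turn, a rotation vector about the tool's x, y, z in rad. A call has 1 to 12 rows; each row is the pose to reach, as a shift and turn from the pose measured when the call began, along the tool's axes at that moment; what a row does not reach only later rows make up. A row lasts 1/10 s, in which the tool goes at most 50 mm and 8.59 degrees, less where a joint would pass 70% of its speed; a pose out of reach is approached as far as the arm can. A call with a gripper value outside its range is refused whole. The fingers move at their own pace and stop on an object; the grip force is fixed at half the most. Time passes only in rows, so rows that repeat a pose let the fingers close. It gives the time, the measured TCP pose, the force and the opening at its end, in the units of the state.
- bot.observe(): the state, without advancing time (a new reading comes with each control period).
- bot.camera(name): name is "scene" or "top" or "wrist"; returns a dict with "color" (384x512x3 uint8, red, green, blue), "camera_matrix" (3x3 intrinsics, pixels), "extrinsics" (4x4, takes a point from world to camera coordinates); the wrist camera has in their place "hand_eye" (4x4, takes a point from camera to tool coordinates, whose origin is the TCP and whose axes are the flange's). Camera axes: x right, y down, z forward; pixel columns grow to the right and rows downward; lengths in mm; the calibration is good to about 2 mm. A picture is of the moment at which its call begins: read the wrist's pose just before it. There is no depth.
- bot.hand_in(): hands the job in, once; it reports no verdict.
The state is a dict: "time_s": time; "joint_pos": joint angles; "joint_velocities": joint speeds; "tau": joint torques, N m; "tcp_pos": TCP position; "tcp_rot": TCP orientation; "wrist_force": force on the tool from outside, world axes, zero at the start; "wrist_torque": the same for the moment, N m; "finger_gap": finger opening in mm.
Only numpy, scipy, OpenCV 4.12 (cv2) and the standard library are available. Lean on these libraries where they do the work, as an engineer would, in place of code of your own. Each camera call takes 0.05 s, during which the arm holds its last target.

## Working session

There is one attempt and no reset: what is moved stays moved. The work goes in short steps, Python scripts to look and compute and a tool call to move; the robot and the scene stay as the last step left them, time stands still between calls to the robot, and variables do not carry over. Pictures are saved under pics/ and viewed, and the job is handed in when it is done.

Besides the shell and the picture viewer there is one more tool, called after ">>>" in YAML: its name, and indented under it one key for each argument. carry_out: Moves the arm, as the interface text tells. Its arguments: {"type":"object","properties":{"series":{"type":"array"}},"required":["series"]}

```bash
ls; mkdir -p pics
cat > h.py <<'E'
import numpy as np, cv2
from plant import bot
def snap(name,fn,crop=None,scale=1):
    s=bot.observe(); c=bot.camera(name); im=c["color"][:,:,::-1].copy()
    if crop: x0,y0,x1,y1=crop; im=im[y0:y1,x0:x1]
    if scale!=1: im=cv2.resize(im,None,fx=scale,fy=scale,interpolation=cv2.INTER_CUBIC)
    cv2.imwrite(f"pics/{fn}.png",im); return s,c
def cam(name,s=None):
    s=bot.observe(); c=bot.camera(name)
    K=c["camera_matrix"]
    if name=="wrist":
        H=c["hand_eye"]; T=np.eye(4);T[:3,:3]=s["tcp_rot"];T[:3,3]=s["tcp_pos"]; W=T@H
    else: W=np.linalg.inv(c["extrinsics"])
    return c["color"],np.array(K),W
def ray(K,W,u,v,z):
    d=W[:3,:3]@np.linalg.solve(K,[u,v,1.]); o=W[:3,3]; t=(z-o[2])/d[2]; return o+t*d
def proj(K,W,p):
    q=np.linalg.inv(W)@np.append(p,1); q=K@q[:3]; return q[:2]/q[2]
E
python3 - <<'E'
from h import *
for n in("scene","top","wrist"):
    s,c=snap(n,n+"0"); print(n,c["camera_matrix"]); print(c.get("extrinsics",c.get("hand_eye")))
print(s)
E
```

```text
pics
scene [[421.51934737   0.         255.53259203]
 [  0.         421.51934737 188.82574839]
 [  0.           0.           1.        ]]
[[-8.70117721e-01 -4.92602121e-01 -1.54370511e-02  4.14215009e+02]
 [-3.12115537e-01  5.75011437e-01 -7.56270943e-01  3.09874697e+02]
 [ 3.81417151e-01 -6.53226606e-01 -6.54076417e-01  1.03008146e+03]
 [ 0.00000000e+00  0.00000000e+00  0.00000000e+00  1.00000000e+00]]
top [[459.45978609   0.         259.20893664]
 [  0.         459.45978609 194.36085642]
 [  0.           0.           1.        ]]
[[ 3.36582837e-02 -9.99428228e-01 -3.21498870e-03 -1.33036395e+02]
 [-9.77143041e-01 -3.22318369e-02 -2.10125168e-01  5.64184353e+02]
 [ 2.09901399e-01  1.02139563e-02 -9.77669207e-01  1.61129642e+03]
 [ 0.00000000e+00  0.00000000e+00  0.00000000e+00  1.00000000e+00]]
wrist [[267.52392216   0.         256.87788442]
 [  0.         267.52392216 189.66668973]
 [  0.           0.           1.        ]]
[[ 1.96838760e-06 -9.57539225e-01 -2.88303023e-01  7.36034259e+01]
 [ 9.99998812e-01  4.46361011e-04 -1.47566885e-03  4.22715273e-01]
 [ 1.54169804e-03 -2.88302
[... 212 characters left out ...]

        1.39354005e+00, -1.50488229e-01]), 'joint_velocities': array([ 0.00114039, -0.00079399, -0.0045714 ,  0.00049942,  0.00156676,
        0.00025969]), 'tau': array([-2.41733569e-04, -3.84097838e+01, -2.92549360e+01, -2.43850382e-04,
        4.92914623e-03,  1.94963968e-05]), 'tcp_pos': array([ 177.38424227, -546.28324187,  249.24658031]), 'tcp_rot': array([[ 9.51167311e-01,  3.08675625e-01, -3.25399020e-04],
       [ 3.08675626e-01, -9.51165147e-01,  2.05435605e-03],
       [ 3.24621432e-04, -2.05447907e-03, -9.99997837e-01]]), 'wrist_force': array([ 0.43779525,  0.25913316, -0.52817266]), 'wrist_torque': array([-0.03972404, -0.05328519, -0.01711372]), 'finger_gap': 85.48492534056645}
```

View pics/scene0.png

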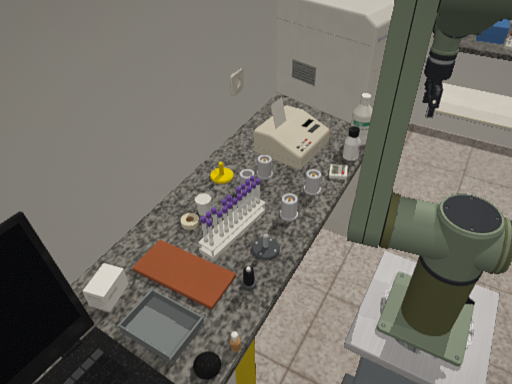

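View pics/top0.png

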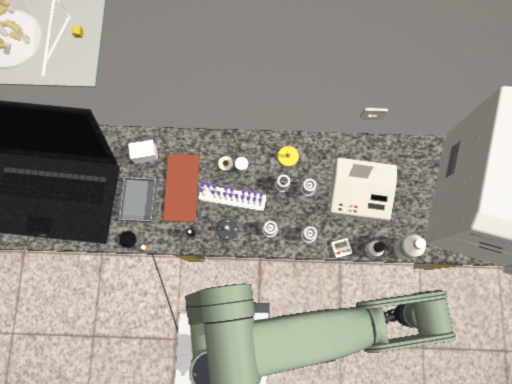

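View pics/wrist0.png

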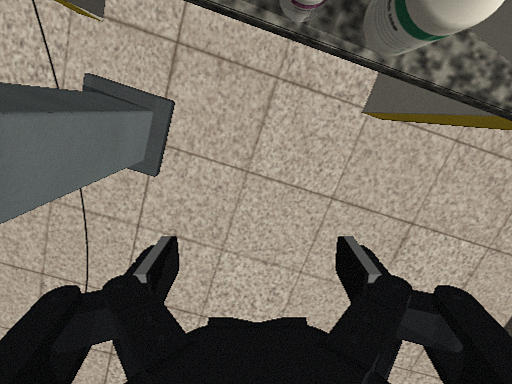

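Run:
```python
from h import *
snap("top","top1",(115,125,345,265),3.4)
snap("scene","scene1",(120,130,370,330),3)
c,K,W=cam("top")
for n,u,v,z in [("s@270,228",270,228,68),("s@309,233",310,233,68),("s@283,182",283,182,68),("s@309,185",309,185,68),("stand",227,230,10),("gauge",190,231,60),("tray",182,187,14),("bin",138,199,15),("bin0",138,199,0),("c1",121,221,30),("c2",154,221,30),("c3",124,178,30)]:
    print(n,ray(K,W,u,v,z).round())
```

```text
s@270,228 [ 445. -157.   68.]
s@309,233 [ 432. -299.   68.]
s@283,182 [ 615. -199.   68.]
s@309,185 [ 607. -294.   68.]
stand [441.   1.  10.]
gauge [426. 129.  60.]
tray [597. 177.  14.]
bin [545. 338.  15.]
bin0 [548. 342.   0.]
c1 [458. 389.  30.]
c2 [462. 268.  30.]
c3 [621. 393.  30.]
```

View pics/top1.png

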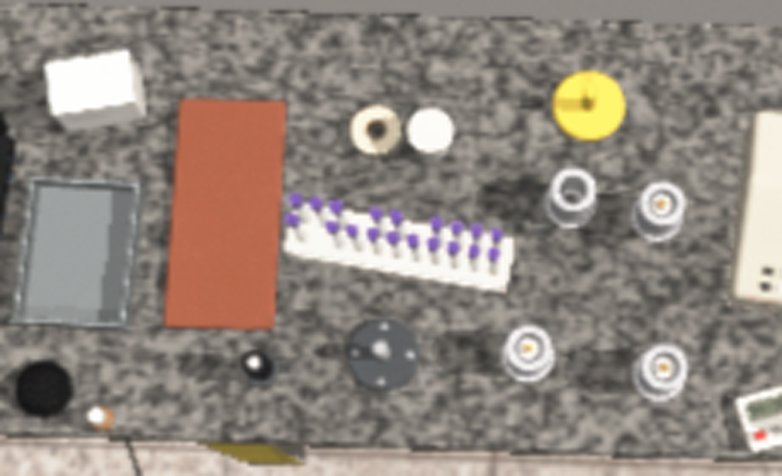

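View pics/scene1.png

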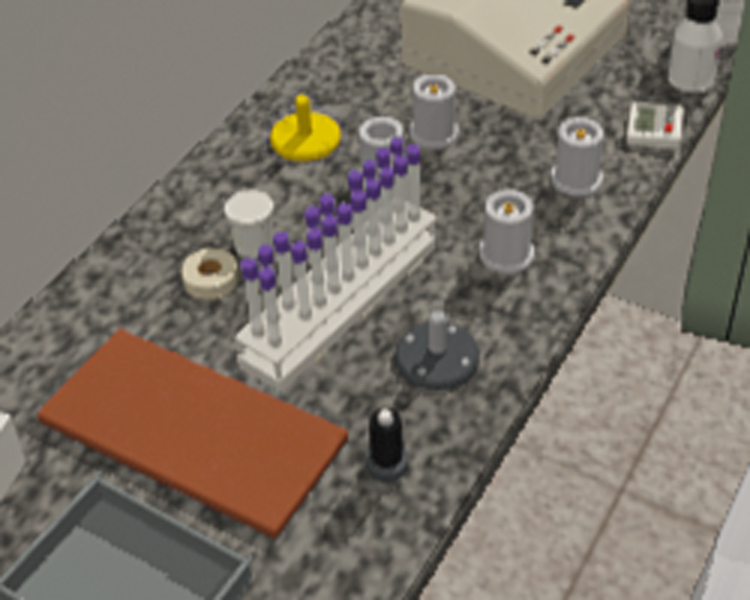

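```bash
cat >> h.py <<'E'
from scipy.spatial.transform import Rotation as R
def go(p,yaw=0.):
    s=bot.observe(); r=s["tcp_rot"]
    d=r.T@(np.array(p,float)-s["tcp_pos"])
    c,sn=np.cos(yaw),np.sin(yaw)
    T=np.array([[c,sn,0],[sn,-c,0],[0,0,-1.]])
    w=R.from_matrix(r.T@T).as_rotvec()
    print("shift",d.round(1),"turn",w.round(3),"t",round(s["time_s"],1),"tcp",s["tcp_pos"].round(1),"F",s["wrist_force"].round(1),"gap",round(s["finger_gap"],1))
E
python3 -c "
from h import *
go((400,-160,250))"
```

```text
shift [ 3.311e+02 -2.991e+02  1.000e-01] turn [-0.001  0.     0.314] t 0.3 tcp [ 177.4 -546.7  249.9] F [0.1 0.  0.8] gap 85.7
```

Candidates (top picture):
- Sleeves: three with a brass stem at (270,228), (309,233) and (309,185). The one at (283,182) has a dark bore, so it is empty.
- Stand: steel at (227,230). The yellow look-alike at (288,156) is left alone.
- Gauge: black with a white rod at (190,231). The black round at (127,240) is the bottle cap.

I'll start with the sleeve at (270,228) and check it close up.

>>> carry_out:
  series:
    - [[100, 330, -300, 0, 0, 0, 0.15], [100, 330, -300, 0, 0, 0, 0.314], [100, 330, -300, 0, 0, 0, 0.314], [100, 330, -300, 0, 0, 0, 0.314], [100, 330, -300, 0, 0, 0, 0.314], [100, 330, -300, 0, 0, 0, 0.314], [100, 330, -300, 0, 0, 0, 0.314], [100, 330, -300, 0, 0, 0, 0.314], [100, 330, -300, 0, 0, 0, 0.314], [100, 330, -300, 0, 0, 0, 0.314], [100, 330, -300, 0, 0, 0, 0.314], [100, 330, -300, 0, 0, 0, 0.314]]

```text
time_s: 1.5
tcp_pos: [398.4, -160.2, 250.2]
tcp_rot: [[1.0, -0.001, -0.0], [-0.001, -1.0, 0.0], [-0.0, -0.0, -1.0]]
wrist_force: [1.0, -0.3, 0.2]
finger_gap: 85.2
```

Run:
```python
from h import *
go((400,-160,250))
snap("wrist","w1")
```

```text
shift [ 1.6 -0.2  0.2] turn [-0.     0.    -0.001] t 1.5 tcp [ 398.4 -160.2  250.2] F [ 1.  -0.3  0.2] gap 85.2
```

View pics/w1.png

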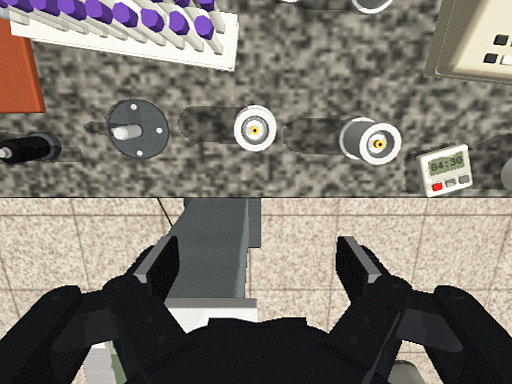

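```bash
cat >> h.py <<'E'
def ring(c,K,W,u,v,z,dmm,pad=1.4):
    """rim = bright annulus near u,v ; fit ellipse to the bright component's outline; expect diameter dmm"""
    g=cv2.cvtColor(c,cv2.COLOR_RGB2HSV)
    m=((g[...,2]>150)&(g[...,1]<60)).astype(np.uint8)
    r=np.linalg.norm(proj(K,W,ray(K,W,u,v,z)+[dmm/2,0,0])-[u,v])*pad
    yy,xx=np.mgrid[:c.shape[0],:c.shape[1]]; m[(xx-u)**2+(yy-v)**2>r*r]=0
    n,l,st,ce=cv2.connectedComponentsWithStats(m)
    k=1+np.argmax(st[1:,4]); cs,_=cv2.findContours((l==k).astype(np.uint8),0,2)
    h=cv2.convexHull(max(cs,key=len)); e=cv2.fitEllipse(h)
    p=ray(K,W,e[0][0],e[0][1],z)
    mm=[np.linalg.norm(ray(K,W,e[0][0]+s,e[0][1],z)-p) for s in(1,)][0]
    print("ellipse",np.round(e[0],1),"axes mm",np.round(np.array(e[1])*mm,1),"pos",p.round(1)); return p
E
python3 - <<'E'
from h import *
c,K,W=cam("wrist")
ring(c,K,W,255,128,68,48); ring(c,K,W,378,143,68,48)
im=c[90:180,80:300,::-1]; cv2.imwrite("pics/w1c.png",cv2.resize(im,None,fx=3.6,fy=3.6,interpolation=2))
im=c[100:180,320:420,::-1]; cv2.imwrite("pics/w1d.png",cv2.resize(im,None,fx=5,fy=5,interpolation=2))
g=cv2.cvtColor(c,cv2.COLOR_RGB2HSV)
for u0 in((240,115,270,145),(365,130,392,155)):
    x0,y0,x1,y1=u0; m=(g[y0:y1,x0:x1,1]>130)&(g[y0:y1,x0:x1,2]>120); ys,xs=np.nonzero(m); print("brass",m.sum(),ray(K,W,xs.mean()+x0,ys.mean()+y0,67).round(1))
E
```

```text
ellipse [254.5 132.1] axes mm [49.5 63.8] pos [ 447.  -157.8   68. ]
ellipse [382.  143.6] axes mm [45.9 56.3] pos [ 434.  -302.7   68. ]
brass 42 [ 449.7 -157.1   67. ]
brass 53 [ 434.  -298.9   67. ]
```

View pics/w1c.png

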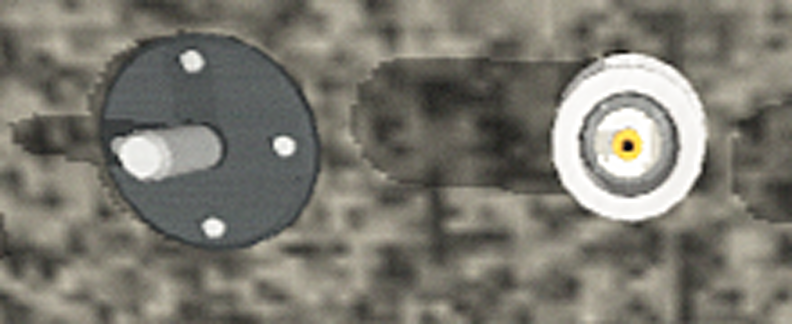

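Run:
```python
from h import *
c,K,W=cam("wrist")
print("A",ray(K,W,254.4,130,67).round(1)); print("post",ray(K,W,118.3,133.3,58).round(1),"foot",ray(K,W,138.3,128.9,10).round(1))
go((448.5,-157.3,58))
```

```text
A [ 449.3 -157.9   67. ]
post [445.2   0.6  58. ] foot [446.9  -2.5  10. ]
shift [ 50.4  -3.5 192.1] turn [-0.001  0.    -0.003] t 1.6 tcp [ 398.2 -160.8  250.1] F [-0.6  0.5 -0.1] gap 85.5
```

>>> carry_out:
  series:
    - [[100, 50, -3, 50, 0, 0, 0], [100, 51, -3, 100, 0, 0, 0], [100, 51, -3, 140, 0, 0, 0], [100, 51, -3, 175, 0, 0, 0], [100, 51, -3, 192, 0, 0, 0], [100, 51, -3, 192, 0, 0, 0], [45, 51, -3, 192, 0, 0, 0], [45, 51, -3, 192, 0, 0, 0], [45, 51, -3, 192, 0, 0, 0], [45, 51, -3, 192, 0, 0, 0], [45, 51, -3, 192, 0, 0, 0], [45, 51, -3, 192, 0, 0, 0]]

```text
time_s: 2.85
tcp_pos: [450.6, -158.8, 60.5]
tcp_rot: [[1.0, -0.003, 0.003], [-0.003, -1.0, -0.002], [0.003, 0.002, -1.0]]
wrist_force: [-1.0, 0.7, 4.0]
finger_gap: 46.6
```

Run:
```python
from h import *
go((448.5,-157.3,58))
snap("wrist","w2")
```

```text
shift [-2.1 -1.5  2.5] turn [ 0.002 -0.003 -0.003] t 2.9 tcp [ 450.6 -158.8   60.5] F [-1.   0.7  4. ] gap 46.6
```

View pics/w2.png

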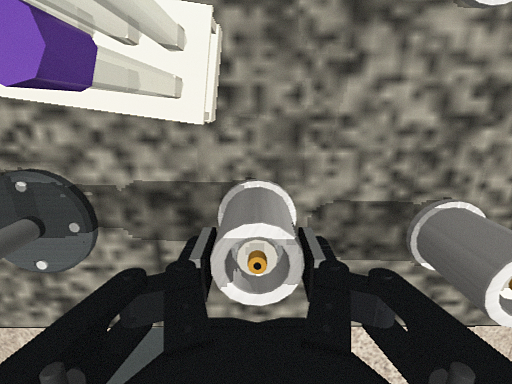

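>>> carry_out:
  series:
    - [[20, 0, 0, 0, 0, 0, 0], [20, 0, 0, -40, 0, 0, 0], [20, 0, 0, -80, 0, 0, 0], [20, -20, -40, -120, 0, 0, 0], [20, -50, -80, -130, 0, 0, 0], [20, -80, -120, -130, 0, 0, 0], [20, -90, -158, -130, 0, 0, 0], [20, -90, -158, -130, 0, 0, 0], [20, -90, -158, -130, 0, 0, 0]]

```text
time_s: 3.8
tcp_pos: [360.4, 0.6, 190.3]
tcp_rot: [[1.0, 0.0, 0.005], [0.0, -1.0, -0.003], [0.005, 0.003, -1.0]]
wrist_force: [0.7, -0.5, -1.7]
finger_gap: 46.8
```

Run:
```python
from h import *
go((446,0,130))
snap("wrist","w3")
```

```text
shift [85.3  0.4 60.7] turn [ 0.003 -0.005  0.   ] t 3.8 tcp [360.4   0.6 190.3] F [ 0.7 -0.5 -1.7] gap 46.8
```

View pics/w3.png

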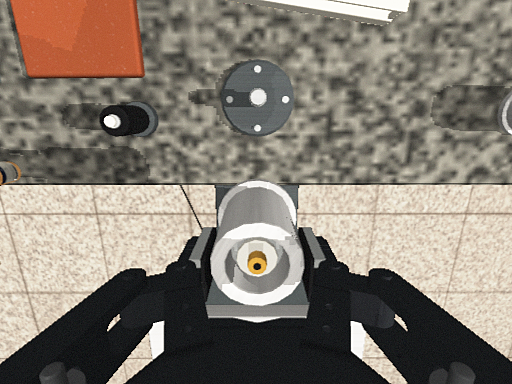

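Run:
```python
from h import *
c,K,W=cam("wrist")
g=cv2.cvtColor(c,cv2.COLOR_RGB2GRAY)
m=(g[85:108,246:270]>170); ys,xs=np.nonzero(m); print("post px",xs.mean()+246,ys.mean()+85,ray(K,W,xs.mean()+246,ys.mean()+85,58).round(1))
print("foot",ray(K,W,257.5,98.5,10).round(1),[ray(K,W,*b,10).round(1) for b in((257,69),(257,128),(229,99),(286,99))])
s=bot.observe()
p=ray(K,W,257,263,s["tcp_pos"][2]+7.5);print("rim",p.round(1),(p-s["tcp_pos"]).round(1))
cv2.imwrite("pics/w3c.png",cv2.resize(c[170:310,190:330,::-1],None,fx=4,fy=4,interpolation=2))
print("gauge rod",ray(K,W,111,121,72).round(1))
```

```text
post px 256.9190476190476 97.18571428571428 [445.7  -0.8  58. ]
foot [446.5  -1.5  10. ] [array([475.9,  -1. ,  10. ]), array([415.4,  -0.9,  10. ]), array([446.1,  29.3,  10. ]), array([446. , -32.3,  10. ])]
rim [361.3  -0.6 197.9] [0.  0.3 7.5]
gauge rod [425.5 127.7  72. ]
```

View pics/w3c.png

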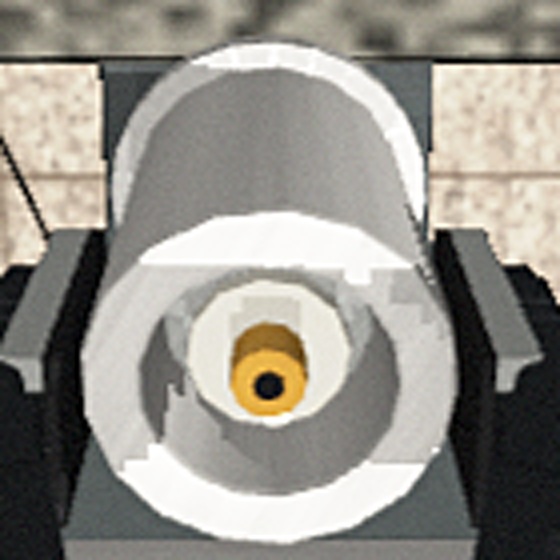

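>>> carry_out:
  series:
    - [[20, 45, 0, 0, 0.003, -0.005, 0], [20, 85, 0, 30, 0.003, -0.005, 0], [20, 85, 0, 55, 0.003, -0.005, 0], [20, 85, 0, 55, 0.003, -0.005, 0], [20, 85, 0, 55, 0.003, -0.005, 0], [20, 85, 0, 55, 0.003, -0.005, 0]]

```text
time_s: 4.5
tcp_pos: [447.3, -2.1, 137.1]
tcp_rot: [[1.0, -0.004, 0.002], [-0.004, -1.0, -0.0], [0.002, 0.0, -1.0]]
wrist_force: [-0.2, -0.0, -0.4]
finger_gap: 46.6
```

Run:
```python
from h import *
go((446,-1,70.5))
snap("wrist","w4");snap("scene","s4",(180,170,330,290),5)
```

```text
shift [-1.4 -1.1 66.6] turn [ 0.    -0.002 -0.004] t 4.5 tcp [447.3  -2.1 137.1] F [-0.2 -0.  -0.4] gap 46.6
```

View pics/s4.png

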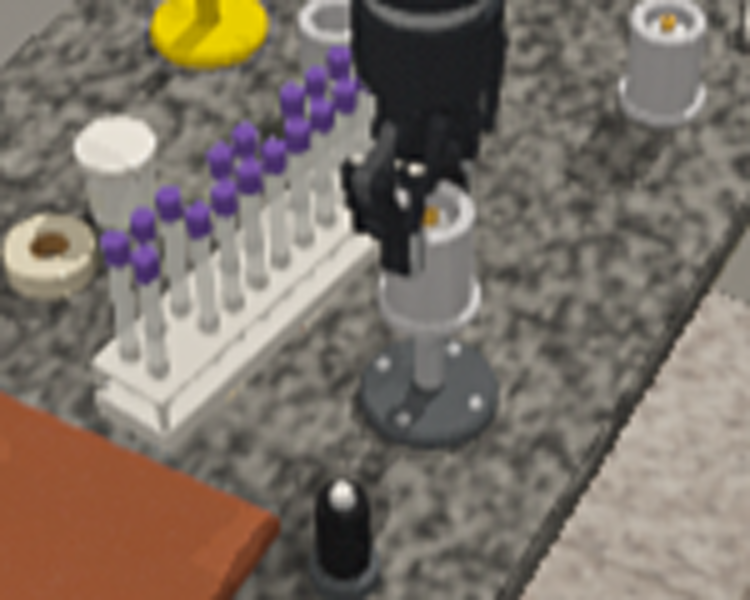

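>>> carry_out:
  series:
    - [[20, -1, -1, 10, 0, -0.002, -0.004], [20, -1, -1, 18, 0, -0.002, -0.004], [20, -1, -1, 25, 0, -0.002, -0.004], [20, -1, -1, 32, 0, -0.002, -0.004], [20, -1, -1, 32, 0, -0.002, -0.004]]

```text
time_s: 5.1
tcp_pos: [446.2, -0.8, 104.8]
tcp_rot: [[1.0, 0.0, 0.0], [0.0, -1.0, -0.0], [0.0, 0.0, -1.0]]
wrist_force: [-0.7, 0.4, -2.4]
finger_gap: 46.4
```

Run:
```python
from h import *
snap("wrist","w5");s,c=snap("scene","s5",(180,170,330,290),5); print(s["wrist_force"],s["tcp_pos"])
```

```text
[ 0.06583908  0.93847491 -2.8739157 ] [446.15329379  -0.73685768 104.88219865]
```

View pics/s5.png

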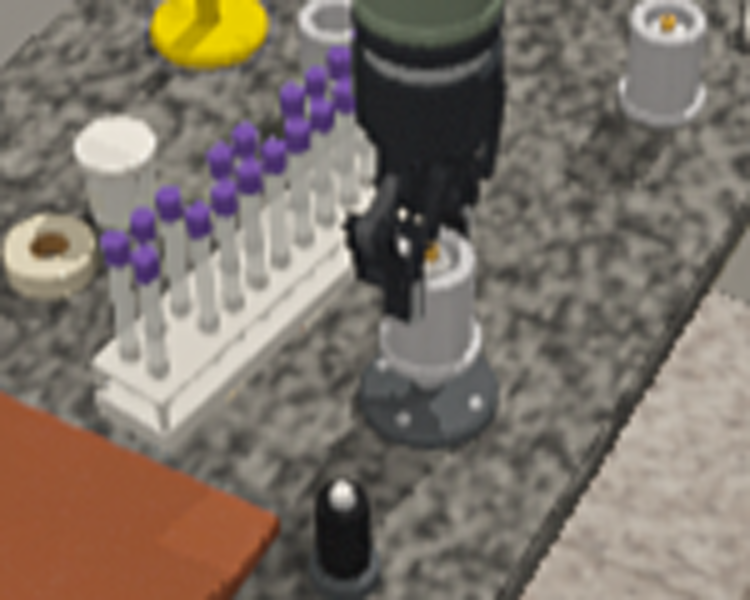

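View pics/w5.png

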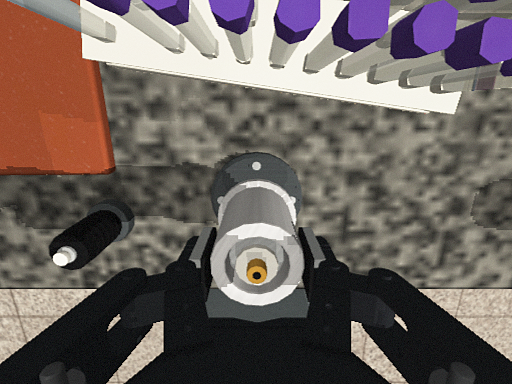

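>>> carry_out:
  series:
    - [[20, 0, 0, 8, 0, 0, 0], [20, 0, 0, 16, 0, 0, 0], [20, 0, 0, 24, 0, 0, 0], [20, 0, 0, 30, 0, 0, 0], [20, 0, 0, 30, 0, 0, 0]]

```text
time_s: 5.7
tcp_pos: [445.6, -0.6, 74.0]
tcp_rot: [[1.0, 0.0, -0.002], [0.0, -1.0, 0.0], [-0.002, -0.0, -1.0]]
wrist_force: [0.1, -0.1, -1.8]
finger_gap: 46.8
```

Run:
```python
from h import *
snap("wrist","w6",(150,120,370,320),3);s,c=snap("scene","s6",(180,170,330,290),5); print(s["wrist_force"],s["tcp_pos"])
```

```text
[-0.3924122   0.32676605 -1.52347611] [445.74873442  -0.63111893  74.3386534 ]
```

View pics/s6.png

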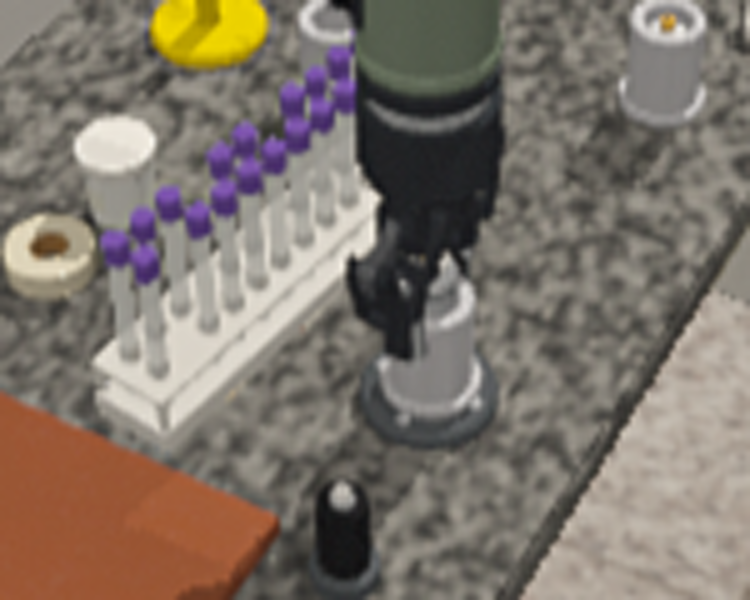

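View pics/w6.png

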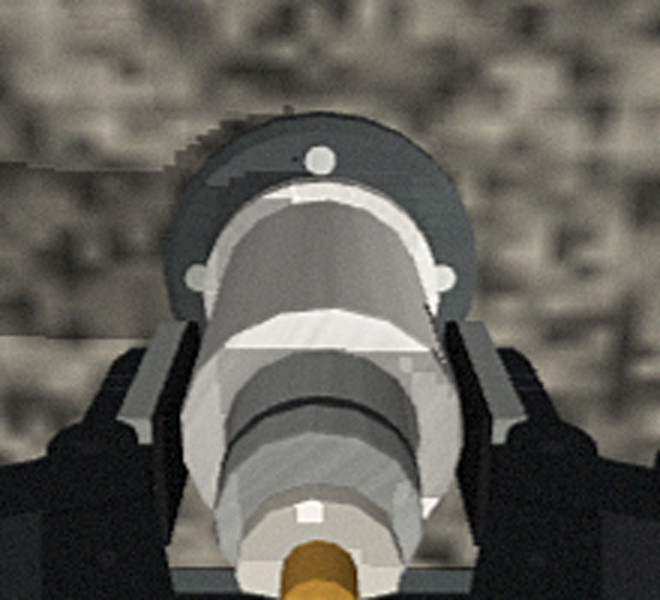

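The damper is coming out of the sleeve, with its can now standing above the rim. I'll press the last few millimetres.

>>> carry_out:
  series:
    - [[20, 0, 0, 3, 0, 0, 0], [20, 0, 0, 5, 0, 0, 0], [20, 0, 0, 6, 0, 0, 0], [20, 0, 0, 6, 0, 0, 0]]

```text
time_s: 6.2
tcp_pos: [447.1, -0.5, 70.8]
tcp_rot: [[1.0, 0.0, 0.001], [0.0, -1.0, 0.0], [0.001, -0.0, -1.0]]
wrist_force: [-3.6, 2.4, 14.1]
finger_gap: 46.9
```

>>> carry_out:
  series:
    - [[70, 0, 0, 0, 0, 0, 0], [70, 0, 0, 0, 0, 0, 0], [70, 0, 0, -2, 0, 0, 0], [70, -1, 0, -12, 0, 0, 0], [70, -1, 0, -22, 0, 0, 0], [70, -1, 0, -28, 0, 0, 0], [70, -1, 0, -28, 0, 0, 0]]

```text
time_s: 6.9
tcp_pos: [447.3, -0.8, 100.4]
tcp_rot: [[1.0, 0.0, 0.004], [0.0, -1.0, -0.0], [0.004, 0.0, -1.0]]
wrist_force: [0.4, 0.1, -0.0]
finger_gap: 59.5
```

Run:
```python
from h import *
go((446,-1,99))
snap("wrist","w7");
```

```text
shift [-1.4  0.2  1.4] turn [ 0.    -0.004  0.   ] t 6.9 tcp [447.3  -0.8 100.4] F [ 0.4  0.1 -0. ] gap 59.5
```

View pics/w7.png

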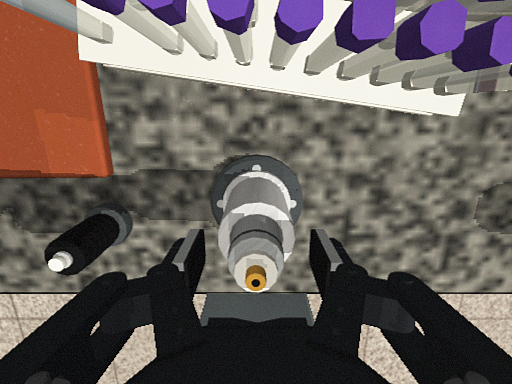

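>>> carry_out:
  series:
    - [[20, -1, 0, 2, 0, -0.004, 0], [10, -1, 0, 2, 0, -0.004, 0], [10, -1, 0, 2, 0, -0.004, 0], [10, -1, 0, 2, 0, -0.004, 0], [10, -1, 0, 2, 0, -0.004, 0], [10, -1, 0, -20, 0, -0.004, 0], [10, -1, 0, -50, 0, -0.004, 0], [10, -1, 0, -80, 0, -0.004, 0], [10, -1, 0, -80, 0, -0.004, 0]]

```text
time_s: 7.85
tcp_pos: [448.9, -1.4, 183.8]
tcp_rot: [[1.0, 0.0, 0.009], [0.0, -1.0, -0.002], [0.009, 0.002, -1.0]]
wrist_force: [0.6, -1.4, -0.4]
finger_gap: 28.4
```

Run:
```python
from h import *
go((500,190,180))
snap("wrist","w8");c,K,W=cam("top")
print([ray(K,W,u,v,14).round() for u,v in((172,154),(198,154),(195,222),(164,222))])
```

```text
shift [  51.1 -191.4    3.9] turn [ 0.002 -0.009  0.   ] t 7.8 tcp [448.9  -1.4 183.8] F [ 0.6 -1.4 -0.4] gap 28.4
[array([724., 224.,  14.]), array([728., 125.,  14.]), array([466., 120.,  14.]), array([462., 234.,  14.])]
```

View pics/w8.png

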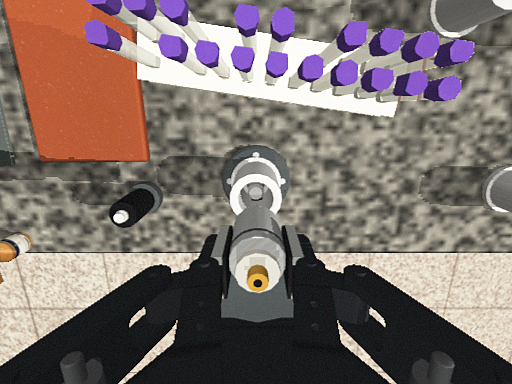

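>>> carry_out:
  series:
    - [[10, 10, -45, -10, 0.002, -0.009, 0], [10, 25, -95, -10, 0.002, -0.009, 0], [10, 40, -140, 0, 0.002, -0.009, 0], [10, 51, -181, 20, 0.002, -0.009, 0], [10, 51, -181, 60, 0.002, -0.009, 0], [10, 51, -181, 95, 0.002, -0.009, 0], [10, 51, -181, 115, 0.002, -0.009, 0], [10, 51, -181, 120, 0.002, -0.009, 0], [10, 51, -181, 120, 0.002, -0.009, 0]]

```text
time_s: 8.85
tcp_pos: [494.8, 179.8, 57.5]
tcp_rot: [[1.0, 0.0, -0.014], [0.0, -1.0, 0.001], [-0.014, -0.001, -1.0]]
wrist_force: [-0.1, 0.6, -1.6]
finger_gap: 28.3
```

Run:
```python
from h import *
go((500,180,54.5))
snap("wrist","w9");
```

```text
shift [ 5.2 -0.2  3. ] turn [-0.001  0.014  0.   ] t 8.8 tcp [494.8 179.8  57.5] F [-0.1  0.6 -1.6] gap 28.3
```

View pics/w9.png

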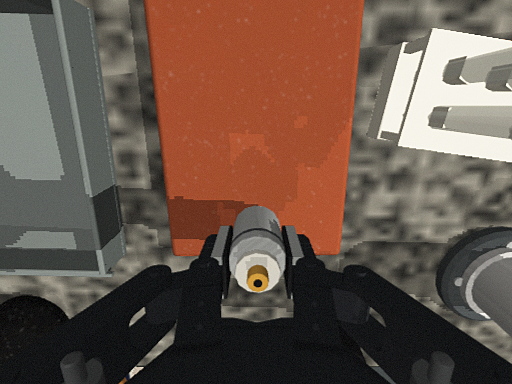

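>>> carry_out:
  series:
    - [[10, 5, 0, 1, 0, 0.014, 0], [10, 5, 0, 3, 0, 0.014, 0], [10, 5, 0, 4, 0, 0.014, 0], [10, 5, 0, 4, 0, 0.014, 0]]

```text
time_s: 9.3
tcp_pos: [501.6, 180.0, 55.6]
tcp_rot: [[1.0, -0.0, 0.005], [-0.0, -1.0, 0.002], [0.005, -0.002, -1.0]]
wrist_force: [-0.3, 0.6, -1.3]
finger_gap: 28.1
```

>>> carry_out:
  series:
    - [[10, -1, 0, 1, 0, -0.005, 0], [10, -1, 0, 2, 0, -0.005, 0], [10, -1, 0, 3, 0, -0.005, 0], [10, -1, 0, 3, 0, -0.005, 0]]

```text
time_s: 9.7
tcp_pos: [500.9, 180.1, 53.6]
tcp_rot: [[1.0, -0.0, -0.0], [-0.0, -1.0, 0.001], [-0.0, -0.001, -1.0]]
wrist_force: [-3.2, -0.7, 5.9]
finger_gap: 28.0
```

>>> carry_out:
  series:
    - [[60, 0, 0, 0, 0, 0, 0], [60, 0, 0, 0, 0, 0, 0], [60, 0, 0, 0, 0, 0, 0], [60, 0, 0, -30, 0, 0, 0], [80, 0, 0, -80, 0, 0, 0], [80, -40, 20, -130, 0, 0, 0], [80, -80, 40, -150, 0, 0, 0], [80, -120, 52, -150, 0, 0, 0], [80, -120, 52, -150, 0, 0, 0], [80, -120, 52, -150, 0, 0, 0]]

```text
time_s: 10.7
tcp_pos: [379.9, 127.7, 203.6]
tcp_rot: [[1.0, -0.0, 0.001], [-0.0, -1.0, 0.002], [0.001, -0.002, -1.0]]
wrist_force: [-0.1, 0.3, -0.1]
finger_gap: 68.4
```

Run:
```python
from h import *
snap("wrist","w10");go((425,128,50))
```

```text
shift [ 43.5   0.2 153.9] turn [-0.002 -0.002 -0.   ] t 10.8 tcp [381.2 127.9 203.8] F [0.3 0.8 0.5] gap 68.0
```

View pics/w10.png

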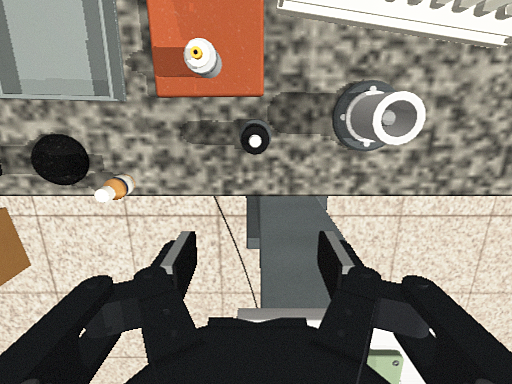

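Run:
```python
from h import *
c,K,W=cam("wrist")
g=cv2.cvtColor(c,cv2.COLOR_RGB2HSV)
m=g[130:155,242:270,2]>190; ys,xs=np.nonzero(m); print("rod",m.sum(),ray(K,W,xs.mean()+242,ys.mean()+130,72).round(1))
m=(g[30:70,185:215,1]>130)&(g[30:70,185:215,0]>15)&(g[30:70,185:215,0]<35); ys,xs=np.nonzero(m); print("brass",m.sum(),xs.mean()+185,ys.mean()+30,ray(K,W,xs.mean()+185,ys.mean()+30,75).round(1))
print("black cap 120",ray(K,W,60,159,120).round(1)); print("sleeve on stand rim",ray(K,W,398,117,78).round(1))
go((425,128,50))
```

```text
rod 111 [425.1 129.8  72. ]
brass 101 196.5049504950495 54.37623762376238 [500.1 180.   75. ]
black cap 120 [417.4 283.1 120. ]
sleeve on stand rim [448.2   0.8  78. ]
shift [ 42.9   0.3 153.8] turn [-0.002 -0.001 -0.   ] t 10.8 tcp [381.9 128.  203.8] F [0.4 0.5 0.5] gap 68.4
```

>>> carry_out:
  series:
    - [[80, 43, -2, 40, 0, 0, 0], [80, 43, -2, 90, 0, 0, 0], [80, 43, -2, 130, 0, 0, 0], [80, 43, -2, 154, 0, 0, 0], [80, 43, -2, 154, 0, 0, 0], [80, 43, -2, 154, 0, 0, 0], [10, 43, -2, 154, 0, 0, 0], [10, 43, -2, 154, 0, 0, 0], [10, 43, -2, 154, 0, 0, 0], [10, 43, -2, 154, 0, 0, 0], [10, 43, -2, 154, 0, 0, 0], [10, 43, -2, 154, 0, 0, 0]]

```text
time_s: 12.0
tcp_pos: [426.7, 130.4, 51.6]
tcp_rot: [[1.0, -0.0, 0.005], [-0.0, -1.0, 0.002], [0.005, -0.002, -1.0]]
wrist_force: [-1.4, -0.9, 6.6]
finger_gap: 26.6
```

Run:
```python
from h import *
snap("wrist","w11");go((500,180,165))
```

```text
shift [  73.9  -49.8 -112.9] turn [-0.002 -0.005 -0.   ] t 12.1 tcp [426.7 130.4  51.6] F [-1.  -0.7  6.1] gap 26.1
```

View pics/w11.png

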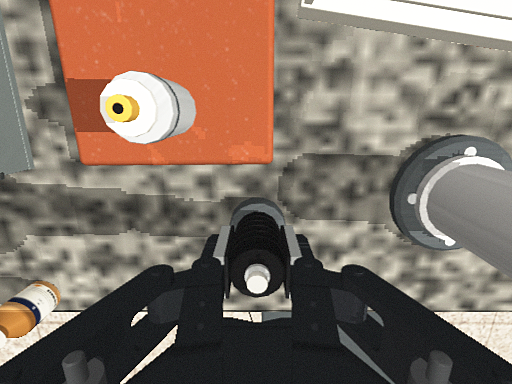

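>>> carry_out:
  series:
    - [[10, 0, 0, -45, -0.002, -0.005, 0], [10, 10, 0, -90, -0.002, -0.005, 0], [10, 40, -25, -100, -0.002, -0.005, 0], [10, 74, -50, -100, -0.002, -0.005, 0], [10, 74, -50, -95, -0.002, -0.005, 0], [10, 74, -50, -90, -0.002, -0.005, 0], [10, 74, -50, -90, -0.002, -0.005, 0]]

```text
time_s: 12.75
tcp_pos: [497.8, 179.5, 140.2]
tcp_rot: [[1.0, -0.0, -0.005], [-0.0, -1.0, -0.001], [-0.005, 0.001, -1.0]]
wrist_force: [-1.0, 0.3, -1.8]
finger_gap: 26.4
```

Run:
```python
from h import *
c,K,W=cam("wrist"); s=bot.observe(); cv2.imwrite("pics/w12.png",c[:,:,::-1])
g=cv2.cvtColor(c,cv2.COLOR_RGB2HSV)
m=g[260:300,235:280,2]>190; ys,xs=np.nonzero(m);p=ray(K,W,xs.mean()+235,ys.mean()+260,s["tcp_pos"][2]+20); print("rod-tcp",m.sum(),(p-s["tcp_pos"]).round(1))
go((500,180,114.6))
```

```text
rod-tcp 436 [-0.9  0.4 20. ]
shift [ 2.1 -0.5 26. ] turn [ 0.001  0.004 -0.   ] t 12.8 tcp [498.  179.5 140.6] F [ 0.6 -0.5 -1.6] gap 26.2
```

View pics/w12.png

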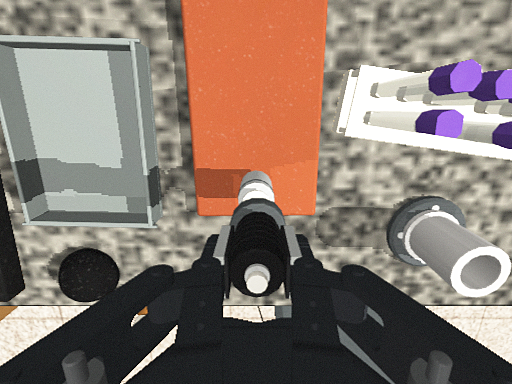

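>>> carry_out:
  series:
    - [[10, 3, -1, 4, 0, 0.004, 0], [10, 3, -1, 8, 0, 0.004, 0], [10, 3, -1, 12, 0, 0.004, 0], [10, 3, -1, 16, 0, 0.004, 0], [10, 3, -1, 18, 0, 0.004, 0], [10, 3, -1, 18, 0, 0.004, 0]]

```text
time_s: 13.4
tcp_pos: [500.7, 180.3, 122.2]
tcp_rot: [[1.0, -0.001, -0.0], [-0.001, -1.0, -0.001], [-0.0, 0.001, -1.0]]
wrist_force: [-0.6, -0.3, -0.3]
finger_gap: 26.3
```

>>> carry_out:
  series:
    - [[10, 0, 0, 3, 0, 0, 0], [10, 0, 0, 6, 0, 0, 0], [10, 0, 0, 8, 0, 0, 0], [10, 0, 0, 10, 0, 0, 0], [10, 0, 0, 11, 0, 0, 0], [10, 0, 0, 11, 0, 0, 0]]

```text
time_s: 14.0
tcp_pos: [502.6, 180.7, 114.6]
tcp_rot: [[1.0, -0.0, 0.003], [-0.0, -1.0, -0.0], [0.003, 0.0, -1.0]]
wrist_force: [-4.7, -0.6, 15.9]
finger_gap: 26.5
```

Run:
```python
from h import *
s,c=snap("wrist","w13"); print(s["tcp_pos"],s["wrist_force"])
cv2.imwrite("pics/w13c.png",cv2.resize(c["color"][170:330,180:340,::-1],None,fx=4,fy=4,interpolation=2))
```

```text
[502.60121713 180.71253    114.64878101] [-4.74394016 -0.64870393 15.92404035]
```

View pics/w13c.png

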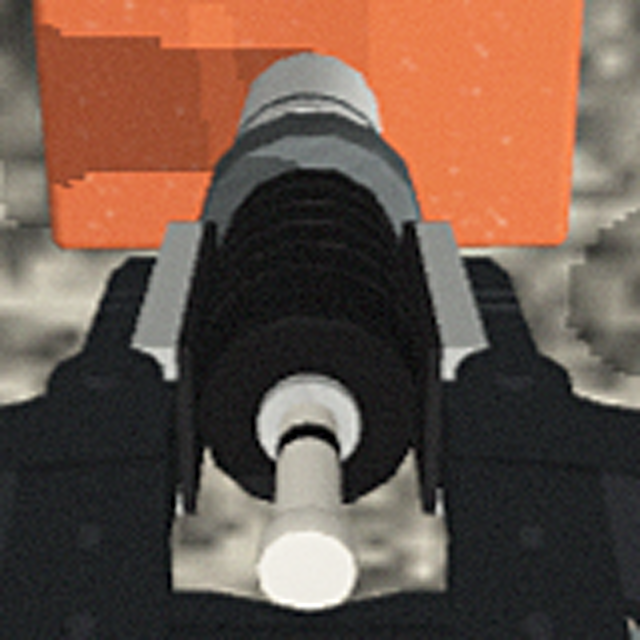

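Fully seated: tcp z is 114.6 as expected, at 16 N. The black line is well clear of the grip at crop (307,435), so the first damper is charged and stays on the tray. Next I'll put the gauge back.

>>> carry_out:
  series:
    - [[10, -1, 0, -15, 0, -0.003, 0], [10, -2, 0, -40, 0, 0, 0], [10, -40, 25, -50, 0, 0, 0], [10, -76, 50, -45, 0, 0, 0], [10, -76, 50, -10, 0, 0, 0], [10, -76, 50, 30, 0, 0, 0], [10, -76, 50, 52, 0, 0, 0], [10, -76, 50, 60, 0, 0, 0], [10, -76, 50, 60, 0, 0, 0]]

```text
time_s: 14.95
tcp_pos: [426.2, 130.7, 53.7]
tcp_rot: [[1.0, -0.0, 0.001], [-0.0, -1.0, -0.001], [0.001, 0.001, -1.0]]
wrist_force: [-0.2, -0.1, 0.2]
finger_gap: 26.7
```

Run:
```python
from h import *
snap("wrist","w14");go((426,130,51.6))
```

```text
shift [-1.3  0.8  3.1] turn [ 0.    -0.004 -0.   ] t 15.0 tcp [427.3 130.8  54.7] F [ 0.6  0.5 -1.3] gap 26.2
```

View pics/w14.png

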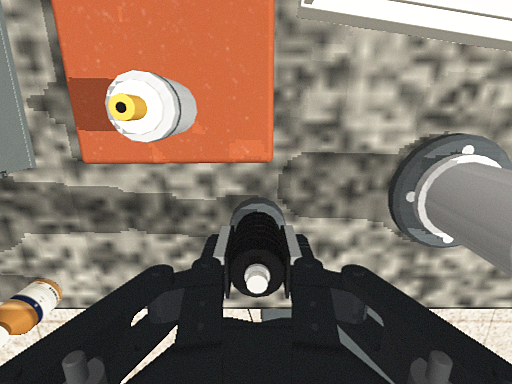

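Next: seat the gauge, release it, rise, and go to the sleeve on the stand.

>>> carry_out:
  series:
    - [[10, -1, 0, 2, 0, -0.003, 0], [10, -1, 0, 4, 0, -0.003, 0], [10, -1, 0, 4, 0, -0.003, 0], [60, -1, 0, 4, 0, -0.003, 0], [60, -1, 0, 4, 0, -0.003, 0], [60, -1, 0, 2, 0, -0.003, 0], [60, -1, 0, -40, 0, 0, 0], [80, -1, 0, -90, 0, 0, 0], [80, 10, 50, -100, 0, 0, 0], [90, 20, 95, -100, 0, 0, 0], [90, 20, 132, -90, 0, 0, 0], [90, 20, 132, -60, 0, 0, 0]]

```text
time_s: 16.2
tcp_pos: [451.2, -5.7, 118.1]
tcp_rot: [[1.0, -0.005, 0.014], [-0.005, -1.0, -0.004], [0.014, 0.004, -1.0]]
wrist_force: [0.3, 1.5, 0.7]
finger_gap: 76.7
```

Run:
```python
from h import *
snap("wrist","w15");go((447,-1,70))
```

```text
shift [ 1.8 -2.  41.4] turn [-0.    -0.    -0.005] t 16.2 tcp [445.2  -3.  111.4] F [-2.   0.8 -2.9] gap 76.9
```

View pics/w15.png

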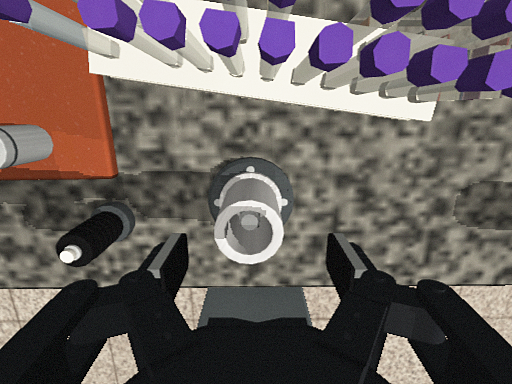

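>>> carry_out:
  series:
    - [[90, 2, -2, 25, 0, 0, -0.005], [90, 2, -2, 41, 0, 0, -0.005], [90, 2, -2, 41, 0, 0, -0.005], [20, 2, -2, 41, 0, 0, -0.005], [20, 2, -2, 41, 0, 0, -0.005], [20, 2, -2, 41, 0, 0, -0.005], [20, 2, -2, 41, 0, 0, -0.005], [20, 2, -2, 20, 0, 0, -0.005], [20, 2, -2, -10, 0, 0, -0.005], [20, 2, -2, -35, 0, 0, -0.005], [20, 2, -2, -35, 0, 0, -0.005]]

```text
time_s: 17.35
tcp_pos: [450.6, -1.6, 150.6]
tcp_rot: [[1.0, 0.001, 0.01], [0.001, -1.0, -0.002], [0.01, 0.002, -1.0]]
wrist_force: [0.4, -0.3, -1.2]
finger_gap: 46.8
```

Run:
```python
from h import *
go((449,-140,60.5)); snap("wrist","w16")
```

```text
shift [ -2.5 138.2  90.3] turn [ 0.002 -0.01   0.001] t 17.4 tcp [450.6  -1.6 150.6] F [ 0.4 -0.3 -1.2] gap 46.8
```

View pics/w16.png

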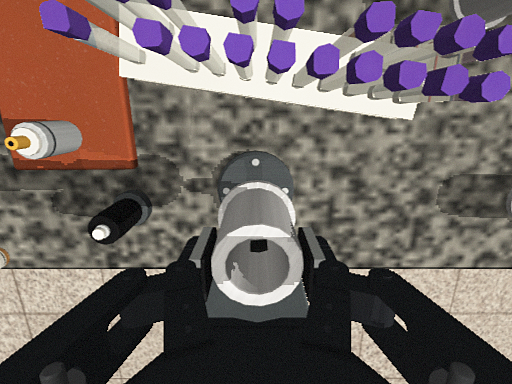

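>>> carry_out:
  series:
    - [[20, -2, 45, 0, 0.002, -0.01, 0], [20, -2, 95, 0, 0.002, -0.01, 0], [20, -2, 138, 5, 0.002, -0.01, 0], [20, -2, 138, 40, 0.002, -0.01, 0], [20, -2, 138, 70, 0.002, -0.01, 0], [20, -2, 138, 84, 0.002, -0.01, 0], [20, -2, 138, 86, 0.002, -0.01, 0], [20, -2, 138, 86, 0.002, -0.01, 0]]

```text
time_s: 18.2
tcp_pos: [444.9, -137.7, 61.2]
tcp_rot: [[1.0, 0.0, -0.011], [0.0, -1.0, 0.005], [-0.011, -0.005, -1.0]]
wrist_force: [-4.0, 2.9, 6.0]
finger_gap: 46.5
```

>>> carry_out:
  series:
    - [[20, 2, 0, 0, -0.005, 0.011, 0], [20, 2, 0, 1, -0.005, 0.011, 0], [20, 2, 0, 1, -0.005, 0.011, 0], [95, 2, 0, 0, -0.005, 0.011, 0], [95, 2, 0, 0, -0.005, 0.011, 0], [95, 2, 0, -40, -0.005, 0.011, 0], [100, 0, 20, -90, -0.005, 0.011, 0], [100, -30, 70, -125, -0.005, 0.011, 0], [100, -60, 120, -140, -0.005, 0.011, 0], [100, -60, 162, -140, -0.005, 0.011, 0], [100, -60, 162, -140, -0.005, 0.011, 0]]

```text
time_s: 19.3
tcp_pos: [385.8, -304.4, 202.0]
tcp_rot: [[1.0, -0.003, 0.002], [-0.003, -1.0, -0.003], [0.002, 0.003, -1.0]]
wrist_force: [0.3, 0.8, 0.2]
finger_gap: 85.2
```

Run:
```python
from h import *
c,K,W=cam("wrist");cv2.imwrite("pics/w17.png",c[:,:,::-1]);go((434,-300,60))
```

```text
shift [ 48.2  -6.6 141.9] turn [ 0.004 -0.001 -0.004] t 19.4 tcp [ 385.6 -305.8  201.8] F [ 0.4 -2.6  0.9] gap 85.1
```

View pics/w17.png

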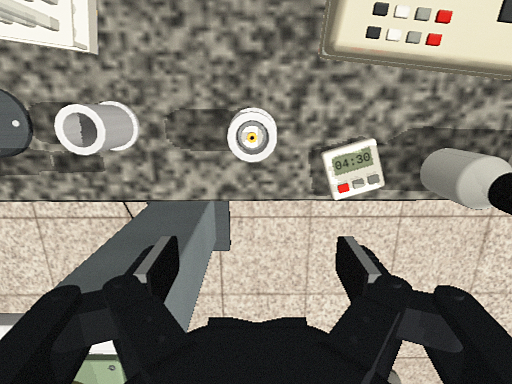

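Run:
```python
from h import *
c,K,W=cam("wrist")
print("B",ray(K,W,252,136.5,68).round(1),"timer corner",[ray(K,W,u,v,20).round() for u,v in((323,155),(374,139),(334,197))])
cv2.imwrite("pics/w17c.png",cv2.resize(c[90:210,200:400,::-1],None,fx=4,fy=4,interpolation=2))
go((434,-300,60))
```

```text
B [ 434.5 -301.9   68. ] timer corner [array([ 409., -383.,   20.]), array([ 427., -439.,   20.]), array([ 358., -399.,   20.])]
shift [ 48.   -3.4 140.9] turn [ 0.001 -0.    -0.004] t 19.4 tcp [ 385.9 -303.1  200.9] F [ 0.5  1.1 -0.2] gap 85.4
```

View pics/w17c.png

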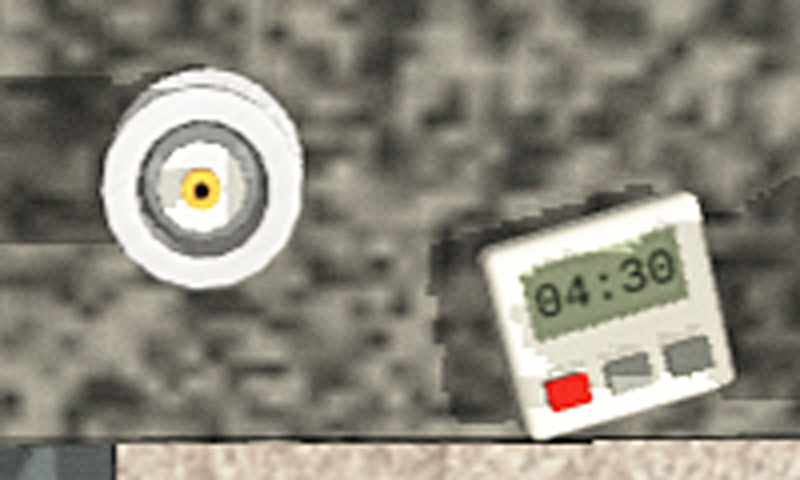

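>>> carry_out:
  series:
    - [[100, 48, -2, 40, 0, 0, -0.004], [100, 48, -2, 85, 0, 0, -0.004], [100, 48, -2, 120, 0, 0, -0.004], [100, 48, -2, 141, 0, 0, -0.004], [100, 48, -2, 141, 0, 0, -0.004], [20, 48, -2, 141, 0, 0, -0.004], [20, 48, -2, 141, 0, 0, -0.004], [20, 48, -2, 141, 0, 0, -0.004], [20, 48, -2, 141, 0, 0, -0.004], [20, 48, -2, 141, 0, 0, -0.004], [20, 48, -2, 141, 0, 0, -0.004]]

```text
time_s: 20.5
tcp_pos: [435.2, -302.0, 62.4]
tcp_rot: [[1.0, 0.0, 0.003], [0.0, -1.0, -0.003], [0.003, 0.003, -1.0]]
wrist_force: [-1.1, 3.6, 5.0]
finger_gap: 46.4
```

Run:
```python
from h import *
go((446,-1,140)); snap("wrist","w18")
```

```text
shift [  11.1 -300.8  -78.4] turn [ 0.003 -0.003  0.   ] t 20.5 tcp [ 435.2 -302.    62.4] F [-1.1  3.6  5. ] gap 46.4
```

View pics/w18.png

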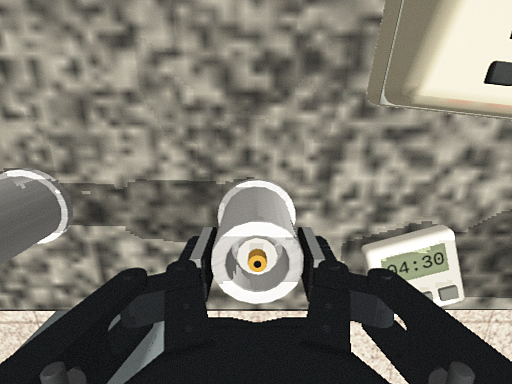

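>>> carry_out:
  series:
    - [[20, 0, 0, -45, 0.003, -0.003, 0], [20, 0, 0, -90, 0.003, -0.003, 0], [20, 5, -45, -115, 0.003, -0.003, 0], [20, 8, -95, -115, 0.003, -0.003, 0], [20, 11, -145, -115, 0.003, -0.003, 0], [20, 11, -195, -115, 0.003, -0.003, 0], [20, 11, -245, -110, 0.003, -0.003, 0], [20, 11, -285, -95, 0.003, -0.003, 0], [20, 11, -301, -80, 0.003, -0.003, 0], [20, 11, -301, -78, 0.003, -0.003, 0], [20, 11, -301, -78, 0.003, -0.003, 0]]

```text
time_s: 21.65
tcp_pos: [445.6, -0.8, 139.8]
tcp_rot: [[1.0, 0.001, 0.0], [0.001, -1.0, -0.0], [0.0, 0.0, -1.0]]
wrist_force: [0.3, -0.4, -3.2]
finger_gap: 45.9
```

Run:
```python
from h import *
snap("wrist","w19",(180,130,340,310),3.5); snap("scene","s19",(180,170,330,290),5); go((446,-1,105))
```

```text
shift [-0.9 -0.9 35.7] turn [ 0.001 -0.003 -0.001] t 21.8 tcp [446.8  -1.9 140.7] F [ 0.1 -0.1 -3.4] gap 46.1
```

View pics/s19.png

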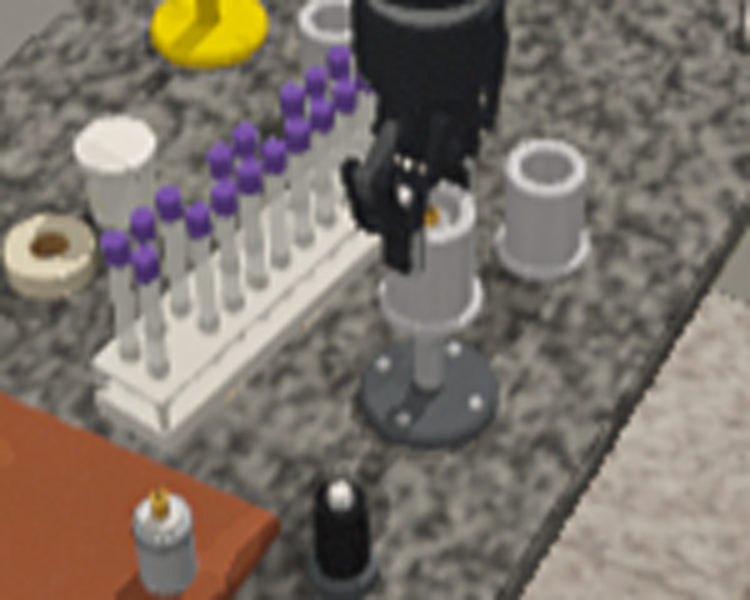

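View pics/w19.png

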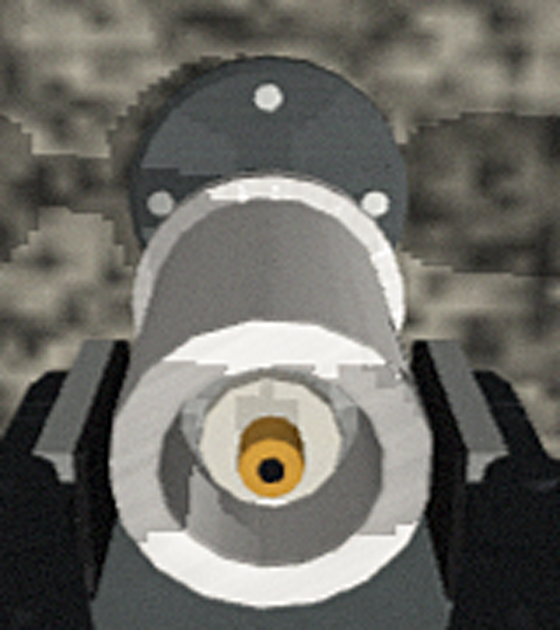

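>>> carry_out:
  series:
    - [[20, -1, -1, 10, 0, -0.003, 0], [20, -1, -1, 18, 0, -0.003, 0], [20, -1, -1, 26, 0, -0.003, 0], [20, -1, -1, 34, 0, -0.003, 0], [20, -1, -1, 34, 0, -0.003, 0]]

```text
time_s: 22.25
tcp_pos: [445.5, -1.0, 105.7]
tcp_rot: [[1.0, -0.002, -0.002], [-0.002, -1.0, -0.0], [-0.002, 0.0, -1.0]]
wrist_force: [-1.4, -0.2, -2.5]
finger_gap: 46.0
```

>>> carry_out:
  series:
    - [[20, 0, 0, 8, 0, 0, 0], [20, 0, 0, 16, 0, 0, 0], [20, 0, 0, 24, 0, 0, 0], [20, 0, 0, 31, 0, 0, 0], [20, 0, 0, 34, 0, 0, 0], [20, 0, 0, 36, 0, 0, 0], [20, 0, 0, 36, 0, 0, 0]]

```text
time_s: 22.95
tcp_pos: [445.7, -1.0, 72.4]
tcp_rot: [[1.0, -0.001, -0.003], [-0.001, -1.0, -0.0], [-0.003, 0.0, -1.0]]
wrist_force: [-9.4, 1.7, 24.8]
finger_gap: 46.2
```

Seated at z 72.4 as expected, at 25 N. Release, rise, and grip the can.

>>> carry_out:
  series:
    - [[70, 0, 0, -1, 0, 0, 0], [70, 0, 0, -1, 0, 0, 0], [70, 0, 0, -3, 0, 0, 0], [70, 0, 0, -12, 0, 0, 0], [70, 0, 0, -21, 0, 0, 0], [70, 0, 0, -26, 0, 0, 0], [70, 0, 0, -26, 0, 0, 0]]

```text
time_s: 23.65
tcp_pos: [446.9, -1.1, 99.7]
tcp_rot: [[1.0, -0.001, -0.0], [-0.001, -1.0, -0.001], [-0.0, 0.001, -1.0]]
wrist_force: [0.0, 0.0, 0.3]
finger_gap: 59.7
```

Run:
```python
from h import *
snap("wrist","w20");go((446,-1,98.5))
```

```text
shift [-0.3 -0.1  0.6] turn [ 0.001  0.002 -0.001] t 23.7 tcp [446.3  -1.1  99.1] F [-0.5  0.4  0.2] gap 59.5
```

View pics/w20.png

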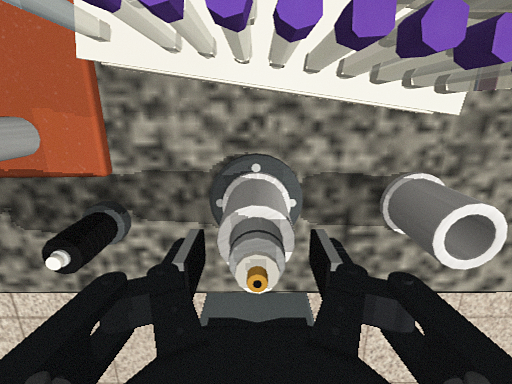

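>>> carry_out:
  series:
    - [[10, 0, 0, 1, 0, 0, 0], [10, 0, 0, 1, 0, 0, 0], [10, 0, 0, 1, 0, 0, 0], [10, 0, 0, 1, 0, 0, 0], [10, 0, 0, 1, 0, 0, 0], [10, 0, 0, -20, 0, 0, 0], [10, 0, 0, -50, 0, 0, 0], [10, 0, 0, -90, 0, 0, 0], [10, 10, -40, -100, 0, 0, 0], [10, 30, -90, -100, 0, 0, 0], [10, 60, -140, -100, 0, 0, 0], [10, 90, -180, -90, 0, 0, 0]]

```text
time_s: 24.9
tcp_pos: [530.3, 170.7, 191.7]
tcp_rot: [[1.0, -0.001, 0.001], [-0.001, -1.0, -0.0], [0.001, 0.0, -1.0]]
wrist_force: [0.9, -0.5, 0.5]
finger_gap: 28.1
```

Run:
```python
from h import *
snap("wrist","w21");go((560,180,55))
```

```text
shift [ 26.5  -3.  133.6] turn [-0.006 -0.001  0.002] t 24.9 tcp [533.4 176.2 188.5] F [ 4.4  4.7 -1.9] gap 27.9
```

View pics/w21.png

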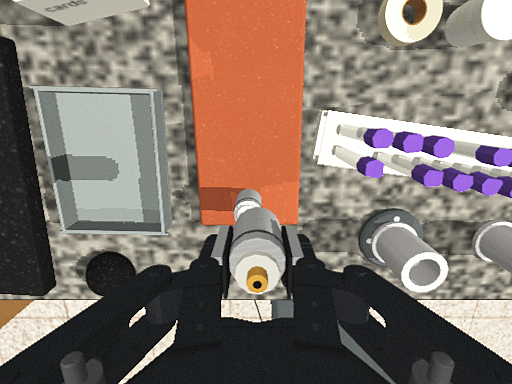

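>>> carry_out:
  series:
    - [[10, 27, -3, 10, 0, 0, 0], [10, 27, -3, 50, 0, 0, 0], [10, 27, -3, 90, 0, 0, 0], [10, 27, -3, 118, 0, 0, 0], [10, 27, -3, 128, 0, 0, 0], [10, 27, -3, 130, 0, 0, 0], [10, 27, -3, 130, 0, 0, 0]]

```text
time_s: 25.65
tcp_pos: [561.4, 180.0, 59.4]
tcp_rot: [[1.0, 0.002, 0.003], [0.002, -1.0, 0.006], [0.003, -0.006, -1.0]]
wrist_force: [0.4, -0.9, 0.1]
finger_gap: 28.2
```

Run:
```python
from h import *
snap("wrist","w22");go((560,180,54.5))
```

```text
shift [-2.1  0.2  5.8] turn [-0.006 -0.005  0.002] t 25.7 tcp [562.1 180.1  60.3] F [ 0.2 -0.1 -0.8] gap 28.1
```

View pics/w22.png

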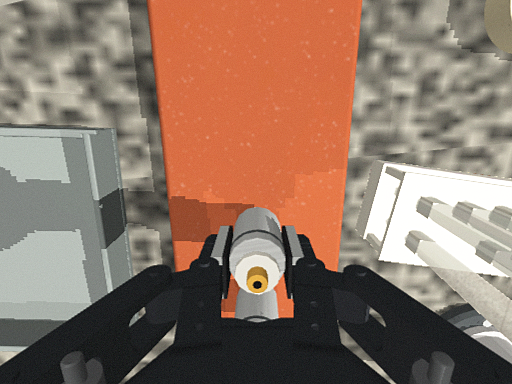

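>>> carry_out:
  series:
    - [[10, -2, 0, 2, -0.006, -0.005, 0.002], [10, -2, 0, 4, -0.006, -0.005, 0.002], [10, -2, 0, 6, -0.006, -0.005, 0.002], [10, -2, 0, 7, -0.006, -0.005, 0.002], [10, -2, 0, 7, -0.006, -0.005, 0.002]]

```text
time_s: 26.2
tcp_pos: [560.5, 180.3, 54.1]
tcp_rot: [[1.0, -0.0, 0.0], [-0.0, -1.0, 0.0], [0.0, -0.0, -1.0]]
wrist_force: [-1.6, -0.0, 3.4]
finger_gap: 28.5
```

>>> carry_out:
  series:
    - [[60, 0, 0, 0, 0, 0, 0], [60, 0, 0, 0, 0, 0, 0], [60, 0, 0, 0, 0, 0, 0], [60, 0, 0, -40, 0, 0, 0], [80, 0, 0, -90, 0, 0, 0], [80, -30, 10, -135, 0, 0, 0], [80, -80, 30, -150, 0, 0, 0], [80, -130, 50, -150, 0, 0, 0], [80, -178, 50, -150, 0, 0, 0], [80, -178, 50, -150, 0, 0, 0], [80, -178, 50, -150, 0, 0, 0]]

```text
time_s: 27.3
tcp_pos: [380.8, 130.2, 203.8]
tcp_rot: [[1.0, 0.0, 0.001], [0.0, -1.0, 0.0], [0.001, -0.0, -1.0]]
wrist_force: [-0.1, 0.6, 0.5]
finger_gap: 68.4
```

```bash
cat >> h.py <<'E'
def blob(c,K,W,box,z,kind):
    x0,y0,x1,y1=box; g=cv2.cvtColor(c,cv2.COLOR_RGB2HSV)[y0:y1,x0:x1]
    m=(g[...,2]>190)&(g[...,1]<60) if kind=="white" else (g[...,1]>130)&(g[...,0]>15)&(g[...,0]<35)
    ys,xs=np.nonzero(m); u,v=xs.mean()+x0,ys.mean()+y0
    print(kind,m.sum(),round(u,1),round(v,1),ray(K,W,u,v,z).round(1))
E
python3 - <<'E'
from h import *
c,K,W=cam("wrist");cv2.imwrite("pics/w23.png",c[:,:,::-1])
blob(c,K,W,(235,120,280,160),72,"white");blob(c,K,W,(185,5,225,80),75,"brass")
go((425,130,50))
E
```

```text
white 115 257.1 140.7 [425.9 130.1  72. ]
brass 111 199.5 54.2 [499.6 179.5  75. ]
shift [ 41.7   0.4 154.6] turn [-0.    -0.003  0.   ] t 27.4 tcp [382.9 130.4 204.5] F [ 0.3  0.1 -0.2] gap 68.3
```

View pics/w23.png

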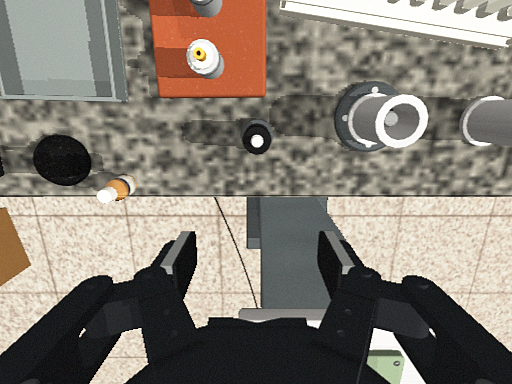

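>>> carry_out:
  series:
    - [[80, 43, 0, 40, 0, 0, 0], [80, 43, 0, 90, 0, 0, 0], [80, 43, 0, 130, 0, 0, 0], [80, 43, 0, 154, 0, 0, 0], [80, 43, 0, 154, 0, 0, 0], [80, 43, 0, 154, 0, 0, 0], [10, 43, 0, 154, 0, 0, 0], [10, 43, 0, 154, 0, 0, 0], [10, 43, 0, 154, 0, 0, 0], [10, 43, 0, 154, 0, 0, 0], [10, 43, 0, 154, 0, 0, 0], [10, 43, 0, 154, 0, 0, 0]]

```text
time_s: 28.55
tcp_pos: [428.1, 130.6, 52.5]
tcp_rot: [[1.0, 0.0, 0.007], [0.0, -1.0, 0.001], [0.007, -0.001, -1.0]]
wrist_force: [0.4, 0.3, 6.3]
finger_gap: 26.9
```

Run:
```python
from h import *
go((560,180,135))
```

```text
shift [132.5 -49.4 -81.6] turn [-0.001 -0.007  0.   ] t 28.6 tcp [428.1 130.6  52.5] F [0.4 0.3 6.3] gap 26.9
```

>>> carry_out:
  series:
    - [[10, 0, 0, -45, 0, -0.004, 0], [10, 0, 0, -90, 0, -0.004, 0], [10, 30, -15, -100, 0, -0.004, 0], [10, 75, -35, -100, 0, -0.004, 0], [10, 115, -49, -100, 0, -0.004, 0], [10, 132, -49, -98, 0, -0.004, 0], [10, 132, -49, -90, 0, -0.004, 0], [10, 132, -49, -88, 0, -0.004, 0]]

```text
time_s: 29.35
tcp_pos: [557.6, 179.3, 139.7]
tcp_rot: [[1.0, 0.0, -0.001], [0.0, -1.0, 0.0], [-0.001, -0.0, -1.0]]
wrist_force: [-0.2, -0.0, -1.8]
finger_gap: 25.9
```

Run:
```python
from h import *
c,K,W=cam("wrist"); s=bot.observe(); cv2.imwrite("pics/w24.png",c[:,:,::-1])
blob(c,K,W,(235,260,280,300),s["tcp_pos"][2]+20,"white")
go((560,180,115.5))
```

```text
white 416 257.0 281.6 [556.  179.  159.4]
shift [ 3.1 -0.8 23.9] turn [-0.     0.002  0.   ] t 29.4 tcp [556.9 179.2 139.4] F [-0.6 -0.  -1.5] gap 26.7
```

View pics/w24.png

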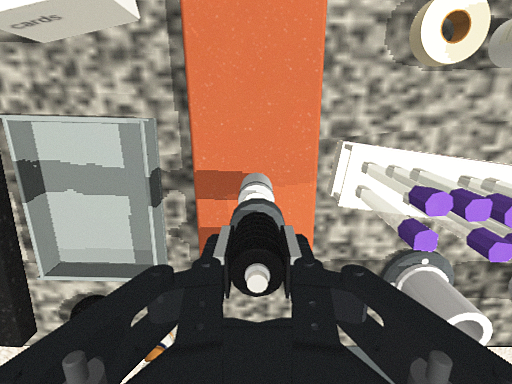

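>>> carry_out:
  series:
    - [[10, 4, -1, 4, 0, 0.002, 0], [10, 4, -1, 8, 0, 0.002, 0], [10, 4, -1, 12, 0, 0.002, 0], [10, 4, -1, 15, 0, 0.002, 0], [10, 4, -1, 17, 0, 0.002, 0], [10, 4, -1, 17, 0, 0.002, 0]]

```text
time_s: 30.0
tcp_pos: [560.6, 180.1, 122.1]
tcp_rot: [[1.0, 0.0, -0.0], [0.0, -1.0, 0.0], [-0.0, -0.0, -1.0]]
wrist_force: [0.2, 0.4, -1.3]
finger_gap: 26.8
```

>>> carry_out:
  series:
    - [[10, 0, 0, 3, 0, 0, 0], [10, 0, 0, 6, 0, 0, 0], [10, 0, 0, 8, 0, 0, 0], [10, 0, 0, 10, 0, 0, 0], [10, 0, 0, 10, 0, 0, 0], [10, 0, 0, 10, 0, 0, 0]]

```text
time_s: 30.6
tcp_pos: [562.2, 180.4, 115.4]
tcp_rot: [[1.0, 0.0, 0.003], [0.0, -1.0, 0.0], [0.003, -0.0, -1.0]]
wrist_force: [-3.8, -0.9, 13.4]
finger_gap: 26.7
```

Run:
```python
from h import *
s,c=snap("wrist","w25"); print(s["tcp_pos"],s["wrist_force"])
cv2.imwrite("pics/w25c.png",cv2.resize(c["color"][170:330,180:340,::-1],None,fx=4,fy=4,interpolation=2))
```

```text
[562.1953616  180.38357291 115.39534151] [-3.78883605 -0.94788704 13.36631593]
```

View pics/w25c.png

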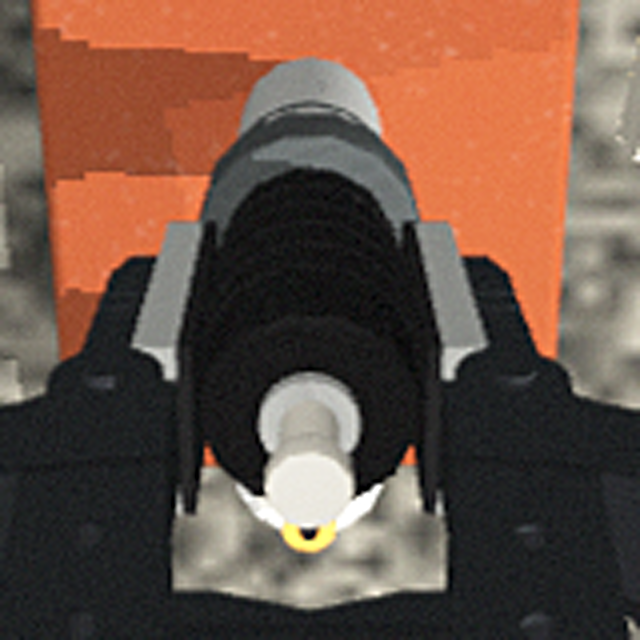

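The rod is only a little out, at crop (310,485), with no black line between rod and collar. The gauge is fully seated at z 115.4, so the second damper is flat. I'll return the gauge and bin this one.

>>> carry_out:
  series:
    - [[10, -1, 0, -20, 0, 0, 0], [10, -1, 0, -45, 0, 0, 0], [10, -40, 15, -50, 0, 0, 0], [10, -85, 35, -50, 0, 0, 0], [10, -125, 50, -45, 0, 0, 0], [10, -135, 50, -10, 0, 0, 0], [10, -135, 50, 30, 0, 0, 0], [10, -135, 50, 55, 0, 0, 0], [10, -135, 50, 61, 0, 0, 0], [10, -135, 50, 61, 0, 0, 0]]

```text
time_s: 31.65
tcp_pos: [426.9, 130.3, 53.8]
tcp_rot: [[1.0, 0.0, 0.001], [0.0, -1.0, 0.0], [0.001, -0.0, -1.0]]
wrist_force: [0.5, 0.1, -1.5]
finger_gap: 26.5
```

Run:
```python
from h import *
go((426,130,52.5))
```

```text
shift [-0.9  0.3  1.3] turn [-0.    -0.001  0.   ] t 31.6 tcp [426.9 130.3  53.8] F [ 0.5  0.1 -1.5] gap 26.5
```

>>> carry_out:
  series:
    - [[10, 0, 0, 2, 0, -0.003, 0], [10, 0, 0, 3, 0, -0.003, 0], [60, 0, 0, 2, 0, -0.003, 0], [60, 0, 0, 2, 0, -0.003, 0], [60, 0, 0, 1, 0, -0.003, 0], [60, 0, 0, -45, 0, -0.003, 0], [70, 0, 0, -95, 0, 0, 0], [70, 20, -15, -130, 0, 0, 0], [70, 60, -40, -130, 0, 0, 0], [70, 90, -50, -130, 0, 0, 0], [70, 90, -50, -130, 0, 0, 0]]

```text
time_s: 32.75
tcp_pos: [520.4, 181.4, 184.8]
tcp_rot: [[1.0, 0.001, 0.005], [0.001, -1.0, 0.001], [0.005, -0.001, -1.0]]
wrist_force: [0.5, 0.1, -0.4]
finger_gap: 59.8
```

Run:
```python
from h import *
c,K,W=cam("wrist"); cv2.imwrite("pics/w26.png",c[:,:,::-1])
go((560,180,54.5))
```

```text
shift [ 42.    0.8 129.4] turn [-0.    -0.001  0.001] t 32.8 tcp [517.9 180.7 183.8] F [ 0.1  0.6 -0.8] gap 59.8
```

View pics/w26.png

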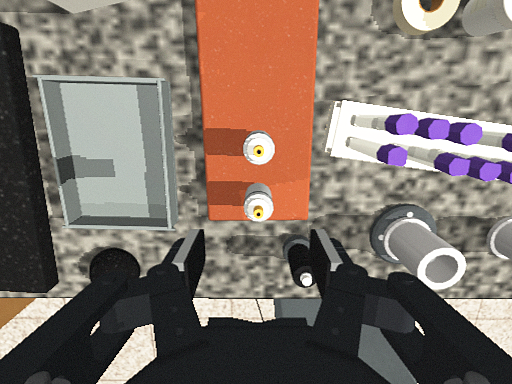

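>>> carry_out:
  series:
    - [[70, 42, 0, 20, 0, 0, 0], [70, 42, 0, 60, 0, 0, 0], [70, 42, 0, 100, 0, 0, 0], [70, 42, 0, 124, 0, 0, 0], [70, 42, 0, 124, 0, 0, 0], [70, 42, 0, 124, 0, 0, 0], [10, 42, 0, 124, 0, 0, 0], [10, 42, 0, 124, 0, 0, 0], [10, 42, 0, 124, 0, 0, 0], [10, 42, 0, 124, 0, 0, 0], [10, 42, 0, 124, 0, 0, 0]]

```text
time_s: 33.9
tcp_pos: [561.9, 180.9, 62.6]
tcp_rot: [[1.0, 0.001, 0.006], [0.001, -1.0, 0.001], [0.006, -0.001, -1.0]]
wrist_force: [-1.2, -1.3, 6.1]
finger_gap: 27.5
```

Run:
```python
from h import *
go((545,332,150));snap("wrist","w27")
```

```text
shift [ -16.3 -151.1  -87.4] turn [-0.001 -0.006  0.001] t 33.9 tcp [561.9 180.9  62.6] F [-1.2 -1.3  6.1] gap 27.5
```

View pics/w27.png

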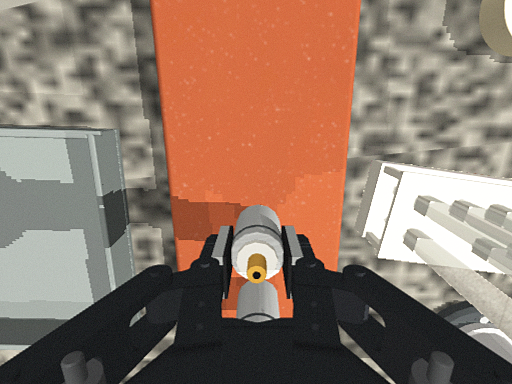

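>>> carry_out:
  series:
    - [[10, 0, 0, -40, 0, 0, 0], [10, 0, 0, -85, 0, 0, 0], [10, -5, -45, -90, 0, 0, 0], [10, -10, -95, -90, 0, 0, 0], [10, -16, -145, -90, 0, 0, 0], [10, -16, -151, -85, 0, 0, 0], [10, -16, -151, -85, 0, 0, 0]]

```text
time_s: 34.65
tcp_pos: [544.1, 333.4, 147.0]
tcp_rot: [[1.0, 0.004, 0.005], [0.004, -1.0, -0.0], [0.005, 0.0, -1.0]]
wrist_force: [0.1, -1.9, -1.4]
finger_gap: 27.4
```

Run:
```python
from h import *
c,K,W=cam("wrist"); cv2.imwrite("pics/w28.png",c[:,:,::-1])
go((545,332,54))
```

```text
shift [ 0.1 -0.2 93. ] turn [ 0.001 -0.004  0.003] t 34.7 tcp [544.5 331.9 147. ] F [-0.9 -1.  -0.8] gap 27.5
```

View pics/w28.png

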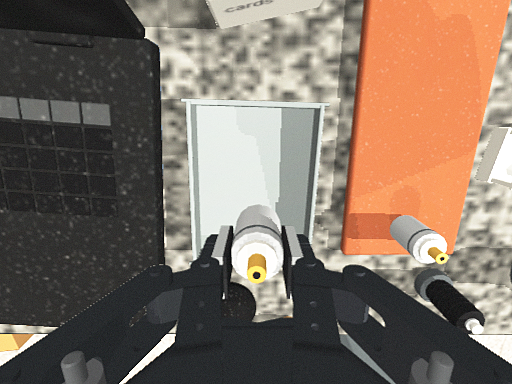

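>>> carry_out:
  series:
    - [[10, 0, 0, 40, 0, -0.004, 0], [10, 0, 0, 70, 0, -0.004, 0], [10, 0, 0, 86, 0, -0.004, 0], [10, 0, 0, 92, 0, -0.004, 0], [10, 0, 0, 95, 0, -0.004, 0], [10, 0, 0, 95, 0, -0.004, 0]]

```text
time_s: 35.3
tcp_pos: [546.3, 331.9, 53.4]
tcp_rot: [[1.0, 0.002, 0.003], [0.002, -1.0, 0.001], [0.003, -0.001, -1.0]]
wrist_force: [0.4, -0.4, -1.2]
finger_gap: 28.0
```

>>> carry_out:
  series:
    - [[10, 0, 0, 1, 0, -0.003, 0], [10, 0, 0, 2, 0, -0.003, 0], [10, 0, 0, 2, 0, -0.003, 0], [50, 0, 0, 2, 0, -0.003, 0], [50, 0, 0, 2, 0, -0.003, 0], [50, 0, 0, 2, 0, -0.003, 0], [50, 0, 0, -40, 0, -0.003, 0], [50, 0, 0, -90, 0, -0.003, 0], [50, -20, 40, -120, 0, 0, 0], [50, -40, 90, -130, 0, 0, 0], [50, -60, 140, -130, 0, 0, 0], [80, -75, 190, -130, 0, 0, 0]]

```text
time_s: 36.5
tcp_pos: [474.8, 154.1, 184.0]
tcp_rot: [[1.0, 0.003, 0.005], [0.003, -1.0, 0.0], [0.005, -0.0, -1.0]]
wrist_force: [0.4, -0.5, 0.0]
finger_gap: 55.8
```

Run:
```python
from h import *
c,K,W=cam("wrist"); cv2.imwrite("pics/w29.png",c[:,:,::-1])
go((446,-1,120)); snap("scene","s29",(100,130,350,370),3)
```

```text
shift [-25.3 148.4  63.2] turn [ 0.006  0.001 -0.001] t 36.5 tcp [471.4 147.7 182.3] F [-2.5 -3.  -1.8] gap 63.3
```

View pics/w29.png

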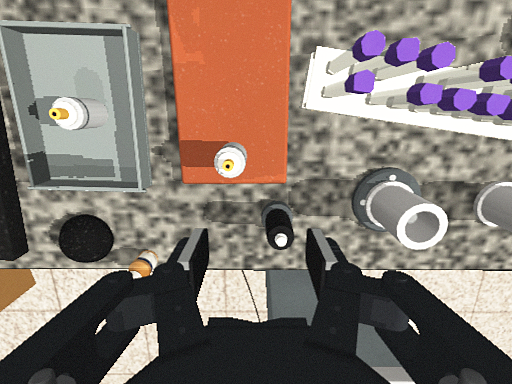

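View pics/s29.png

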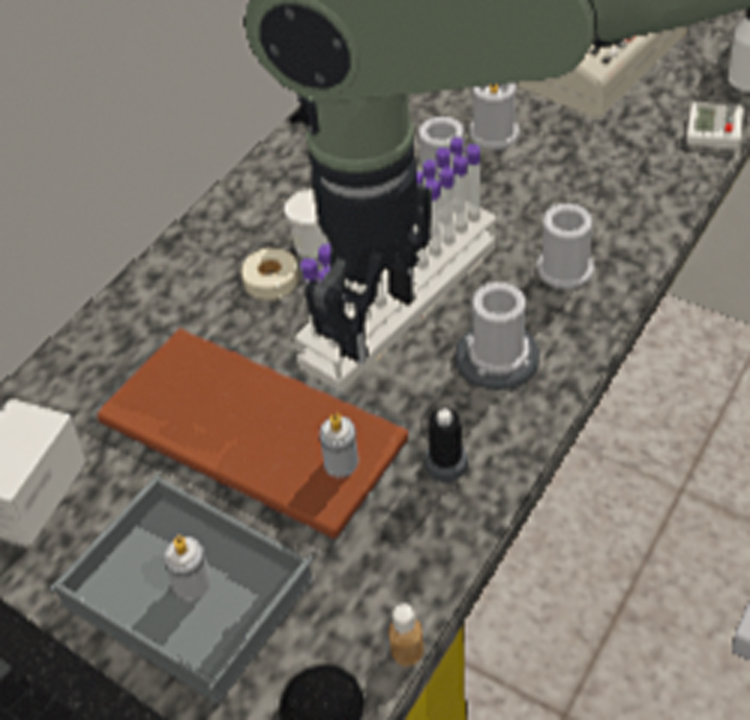

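>>> carry_out:
  series:
    - [[95, -10, 45, 0, 0.006, 0, 0], [95, -18, 95, 0, 0.006, 0, 0], [95, -24, 135, 20, 0.006, 0, 0], [95, -25, 148, 50, 0.006, 0, 0], [95, -25, 148, 80, 0.006, 0, 0], [95, -25, 148, 100, 0.006, 0, 0], [95, -25, 148, 111, 0.006, 0, 0], [95, -25, 148, 111, 0.006, 0, 0]]

```text
time_s: 37.4
tcp_pos: [446.4, 3.3, 70.3]
tcp_rot: [[1.0, -0.003, -0.003], [-0.003, -1.0, 0.005], [-0.003, -0.005, -1.0]]
wrist_force: [-0.4, -0.3, 0.4]
finger_gap: 81.2
```

Run:
```python
from h import *
go((446,-1,71)); snap("wrist","w30")
```

```text
shift [-0.4  4.3 -0.7] turn [-0.005  0.003 -0.003] t 37.4 tcp [446.4   3.3  70.3] F [-0.4 -0.3  0.4] gap 81.2
```

View pics/w30.png

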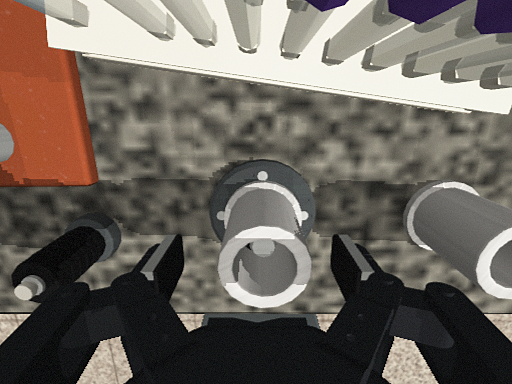

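>>> carry_out:
  series:
    - [[95, 0, 4, -1, -0.005, 0.003, -0.003], [95, 0, 4, -1, -0.005, 0.003, -0.003], [20, 0, 4, -1, -0.005, 0.003, -0.003], [20, 0, 4, -1, -0.005, 0.003, -0.003], [20, 0, 4, -1, -0.005, 0.003, -0.003], [20, 0, 4, -1, -0.005, 0.003, -0.003], [20, 0, 4, -1, -0.005, 0.003, -0.003], [20, 0, 4, -25, -0.005, 0.003, -0.003], [20, 0, 4, -60, -0.005, 0.003, -0.003], [20, 0, 4, -100, -0.005, 0.003, -0.003], [20, 0, 4, -120, -0.005, 0.003, -0.003], [20, 0, 4, -120, -0.005, 0.003, -0.003]]

```text
time_s: 38.65
tcp_pos: [450.1, -1.8, 194.9]
tcp_rot: [[1.0, 0.0, 0.01], [0.0, -1.0, -0.002], [0.01, 0.002, -1.0]]
wrist_force: [0.9, -0.1, -3.0]
finger_gap: 45.9
```

Run:
```python
from h import *
go((440,-250,65)); snap("wrist","w31")
```

```text
shift [-11.5 247.9 130.4] turn [ 0.002 -0.01   0.   ] t 38.6 tcp [450.1  -1.8 194.9] F [ 0.9 -0.1 -3. ] gap 45.9
```

View pics/w31.png

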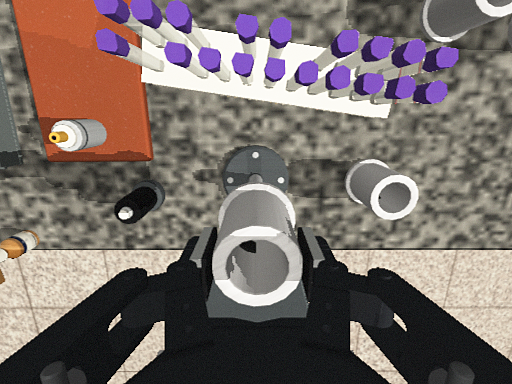

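>>> carry_out:
  series:
    - [[20, -3, 45, 0, 0.002, -0.01, 0], [20, -6, 95, 0, 0.002, -0.01, 0], [20, -9, 145, 0, 0.002, -0.01, 0], [20, -10, 195, 5, 0.002, -0.01, 0], [20, -10, 240, 20, 0.002, -0.01, 0], [20, -10, 248, 60, 0.002, -0.01, 0], [20, -10, 248, 100, 0.002, -0.01, 0], [20, -10, 248, 122, 0.002, -0.01, 0], [20, -10, 248, 126, 0.002, -0.01, 0], [20, -10, 248, 126, 0.002, -0.01, 0]]

```text
time_s: 39.7
tcp_pos: [436.5, -247.5, 63.6]
tcp_rot: [[1.0, 0.0, -0.011], [0.0, -1.0, 0.006], [-0.011, -0.006, -1.0]]
wrist_force: [-0.1, 0.2, -3.1]
finger_gap: 46.0
```

Run:
```python
from h import *
go((440,-250,62)); snap("scene","s31",(200,150,350,270),5)
```

```text
shift [3.5 2.5 1.5] turn [-0.006  0.011  0.   ] t 39.7 tcp [ 436.5 -247.5   63.6] F [-0.1  0.2 -3.1] gap 46.0
```

View pics/s31.png

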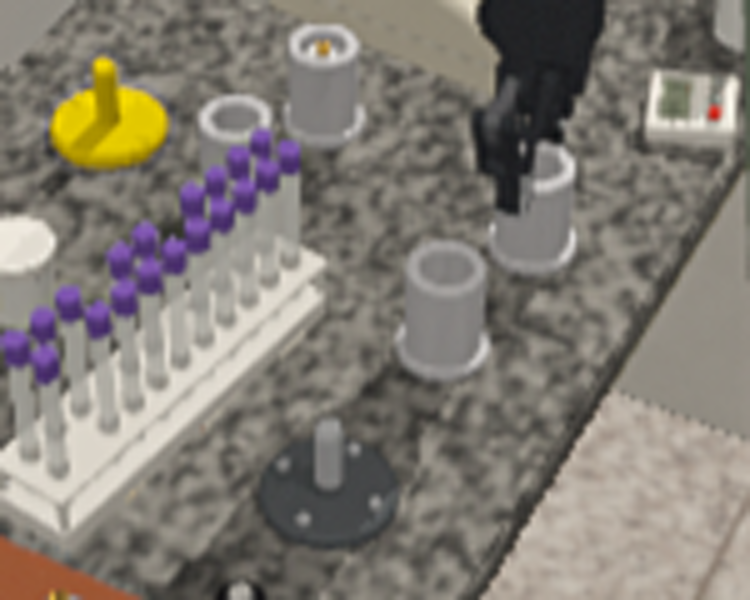

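>>> carry_out:
  series:
    - [[20, 3, 0, 1, -0.006, 0.011, 0], [20, 3, 0, 2, -0.006, 0.011, 0], [20, 3, 0, 3, -0.006, 0.011, 0], [20, 3, 0, 4, -0.006, 0.011, 0], [20, 3, 0, 4, -0.006, 0.011, 0]]

```text
time_s: 40.25
tcp_pos: [439.6, -248.4, 63.0]
tcp_rot: [[1.0, 0.001, -0.0], [0.001, -1.0, -0.002], [-0.0, 0.002, -1.0]]
wrist_force: [-10.6, 3.5, 26.5]
finger_gap: 45.5
```

>>> carry_out:
  series:
    - [[95, 0, 0, -2, 0, 0, 0], [95, 0, 0, -2, 0, 0, 0], [95, 0, 0, -4, 0, 0, 0], [95, 0, 0, -45, 0, 0, 0], [100, 0, 0, -95, 0, 0, 0], [100, 30, 10, -135, 0, 0, 0], [100, 75, 25, -140, 0, 0, 0], [100, 115, 40, -140, 0, 0, 0], [100, 115, 40, -140, 0, 0, 0], [100, 115, 40, -140, 0, 0, 0]]

```text
time_s: 41.25
tcp_pos: [554.5, -287.6, 201.0]
tcp_rot: [[1.0, 0.002, -0.003], [0.002, -1.0, 0.0], [-0.003, -0.0, -1.0]]
wrist_force: [0.4, 0.3, 0.1]
finger_gap: 85.5
```

Run:
```python
from h import *
c,K,W=cam("wrist"); cv2.imwrite("pics/w32.png",c[:,:,::-1])
go((606,-294,60))
```

```text
shift [ 52.7   6.8 141.1] turn [-0.     0.003  0.002] t 41.3 tcp [ 553.8 -287.3  201.3] F [-0.4  0.9 -0.9] gap 85.6
```

View pics/w32.png

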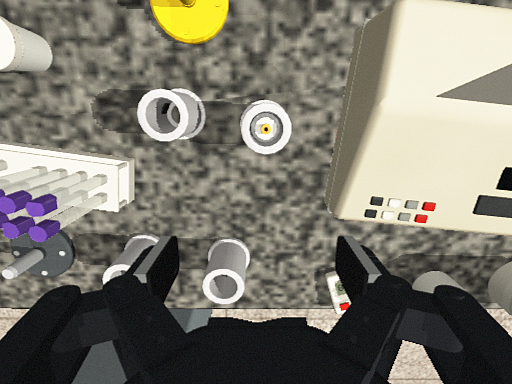

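Run:
```python
from h import *
c,K,W=cam("wrist")
print("C",ray(K,W,266,128,68).round(1)); blob(c,K,W,(255,118,277,140),67,"brass")
print("machine",[ray(K,W,*p).round() for p in((330,208,0),(362,25,0),(352,140,60),(340,190,90))],"E",ray(K,W,163,114,68).round(1))
cv2.imwrite("pics/w32c.png",cv2.resize(c[80:220,220:380,::-1],None,fx=4,fy=4,interpolation=2))
go((606,-294,60))
```

```text
C [ 610.  -295.8   68. ]
brass 66 265.8 127.7 [ 610.2 -295.6   67. ]
machine [array([ 504., -382.,    0.]), array([ 713., -399.,    0.]), array([ 598., -381.,   60.]), array([ 556., -364.,   90.])] E [ 622.5 -200.2   68. ]
shift [ 52.9   6.8 141.6] turn [0.    0.003 0.001] t 41.4 tcp [ 553.4 -287.3  201.7] F [ 0.1 -0.4  0.2] gap 85.2
```

View pics/w32c.png

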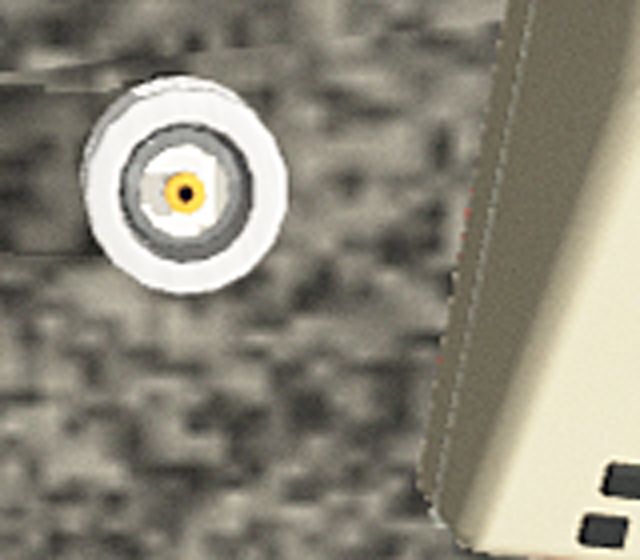

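>>> carry_out:
  series:
    - [[82, 56, 9, 30, 0, 0.003, 0], [82, 56, 9, 60, 0, 0.003, 0], [82, 56, 9, 100, 0, 0.003, 0], [82, 56, 9, 130, 0, 0.003, 0], [82, 56, 9, 141, 0, 0.003, 0], [82, 56, 9, 141, 0, 0.003, 0], [20, 56, 9, 141, 0, 0.003, 0], [20, 56, 9, 141, 0, 0.003, 0], [20, 56, 9, 141, 0, 0.003, 0], [20, 56, 9, 141, 0, 0.003, 0], [20, 56, 9, 141, 0, 0.003, 0], [20, 56, 9, 141, 0, 0.003, 0]]

```text
time_s: 42.55
tcp_pos: [610.9, -297.2, 64.0]
tcp_rot: [[1.0, 0.002, 0.005], [0.002, -1.0, -0.003], [0.005, 0.003, -1.0]]
wrist_force: [-0.4, 1.9, 6.6]
finger_gap: 45.8
```

Run:
```python
from h import *
go((446,-1,140)); snap("wrist","w33")
```

```text
shift [-164.1 -296.2  -77.6] turn [ 0.003 -0.005  0.002] t 42.5 tcp [ 610.9 -297.2   64. ] F [-0.4  1.9  6.6] gap 45.8
```

View pics/w33.png

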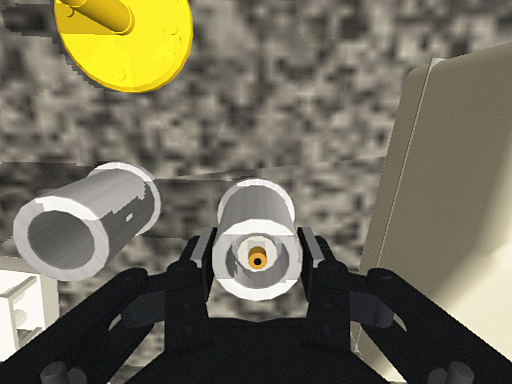

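>>> carry_out:
  series:
    - [[20, 0, 0, -45, 0.003, -0.005, 0], [20, 0, 0, -90, 0.003, -0.005, 0], [20, -30, 0, -115, 0.003, -0.005, 0], [20, -80, 0, -120, 0.003, -0.005, 0], [20, -125, -10, -120, 0.003, -0.005, 0], [20, -160, -50, -120, 0.003, -0.005, 0], [20, -164, -100, -120, 0.003, -0.005, 0], [20, -164, -150, -120, 0.003, -0.005, 0], [20, -164, -200, -120, 0.003, -0.005, 0], [20, -164, -250, -115, 0.003, -0.005, 0], [20, -164, -290, -95, 0.003, -0.005, 0], [20, -164, -296, -80, 0.003, -0.005, 0]]

```text
time_s: 43.8
tcp_pos: [444.9, 3.0, 142.0]
tcp_rot: [[1.0, 0.007, -0.0], [0.007, -1.0, 0.002], [-0.0, -0.002, -1.0]]
wrist_force: [-0.0, 0.3, -3.6]
finger_gap: 45.4
```

Run:
```python
from h import *
snap("wrist","w34"); snap("scene","s34",(180,170,330,290),5); go((446,-1,106))
```

```text
shift [ 2.6  1.8 34.5] turn [-0.001  0.005  0.005] t 43.9 tcp [443.6   0.8 140.5] F [-0.2 -0.3 -2.9] gap 45.6
```

View pics/s34.png

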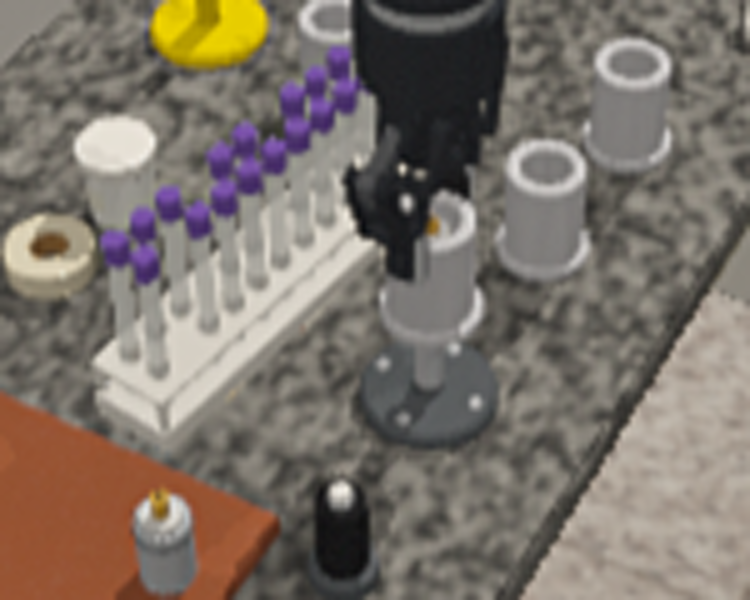

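View pics/w34.png

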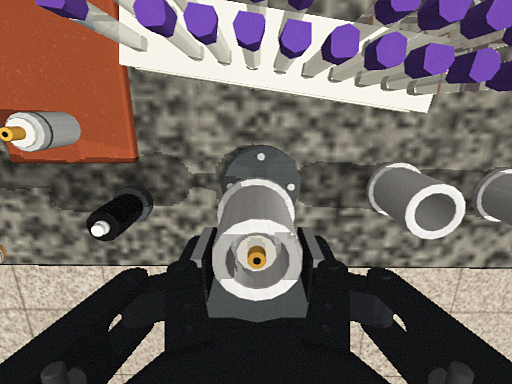

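>>> carry_out:
  series:
    - [[20, 3, 2, 0, 0, 0.005, 0.005], [20, 3, 2, 6, 0, 0.005, 0.005], [20, 3, 2, 14, 0, 0.005, 0.005], [20, 3, 2, 22, 0, 0.005, 0.005], [20, 3, 2, 28, 0, 0.005, 0.005], [20, 3, 2, 34, 0, 0.005, 0.005], [20, 3, 2, 34, 0, 0.005, 0.005]]

```text
time_s: 44.6
tcp_pos: [446.8, -1.6, 106.2]
tcp_rot: [[1.0, -0.0, 0.0], [-0.0, -1.0, 0.0], [0.0, -0.0, -1.0]]
wrist_force: [0.5, -1.1, -2.2]
finger_gap: 45.8
```

>>> carry_out:
  series:
    - [[20, 0, 0, 8, 0, 0, 0], [20, 0, 0, 16, 0, 0, 0], [20, 0, 0, 24, 0, 0, 0], [20, 0, 0, 30, 0, 0, 0], [20, 0, 0, 33, 0, 0, 0], [20, 0, 0, 35, 0, 0, 0], [20, 0, 0, 35, 0, 0, 0]]

```text
time_s: 45.3
tcp_pos: [446.8, -1.3, 74.0]
tcp_rot: [[1.0, 0.0, -0.002], [0.0, -1.0, 0.001], [-0.002, -0.001, -1.0]]
wrist_force: [-12.2, 2.5, 27.4]
finger_gap: 45.8
```

Seated at z 74.0 as expected, at 27 N.

>>> carry_out:
  series:
    - [[70, 0, 0, -2, 0, 0, 0], [70, 0, 0, -2, 0, 0, 0], [70, 0, 0, -4, 0, 0, 0], [70, 0, 0, -12, 0, 0, 0], [70, 0, 0, -20, 0, 0, 0], [70, 0, 0, -24, 0, 0, 0], [70, 0, 0, -24, 0, 0, 0]]

```text
time_s: 46.0
tcp_pos: [447.7, -1.5, 99.0]
tcp_rot: [[1.0, 0.0, 0.0], [0.0, -1.0, 0.001], [0.0, -0.001, -1.0]]
wrist_force: [-0.1, -0.2, 0.3]
finger_gap: 59.9
```

Run:
```python
from h import *
snap("wrist","w35");go((446.5,-1,98.5))
```

```text
shift [-0.8 -0.4  0.1] turn [-0.001  0.001  0.   ] t 46.0 tcp [447.3  -1.4  98.6] F [ 0.6 -0.4 -0.3] gap 60.1
```

View pics/w35.png

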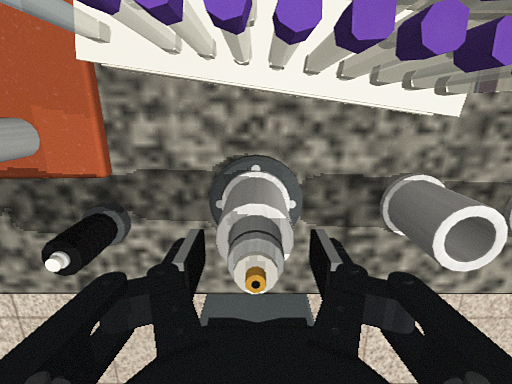

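>>> carry_out:
  series:
    - [[10, -1, 0, 0, 0, 0, 0], [10, -1, 0, 0, 0, 0, 0], [10, -1, 0, 0, 0, 0, 0], [10, -1, 0, 0, 0, 0, 0], [10, -1, 0, 0, 0, 0, 0], [10, -1, 0, -20, 0, 0, 0], [10, -1, 0, -50, 0, 0, 0], [10, 0, 0, -90, 0, 0, 0], [10, 10, -40, -100, 0, 0, 0], [10, 30, -90, -100, 0, 0, 0], [10, 60, -140, -100, 0, 0, 0], [10, 100, -181, -90, 0, 0, 0]]

```text
time_s: 47.25
tcp_pos: [534.9, 167.2, 192.1]
tcp_rot: [[1.0, 0.001, 0.001], [0.001, -1.0, 0.001], [0.001, -0.001, -1.0]]
wrist_force: [0.2, -2.7, -0.5]
finger_gap: 28.2
```

Run:
```python
from h import *
snap("wrist","w36");go((565,180,55))
```

```text
shift [ 25.6  -7.2 133.9] turn [-0.006 -0.003  0.003] t 47.3 tcp [539.  171.9 188.8] F [ 5.1  3.4 -1.8] gap 28.6
```

View pics/w36.png

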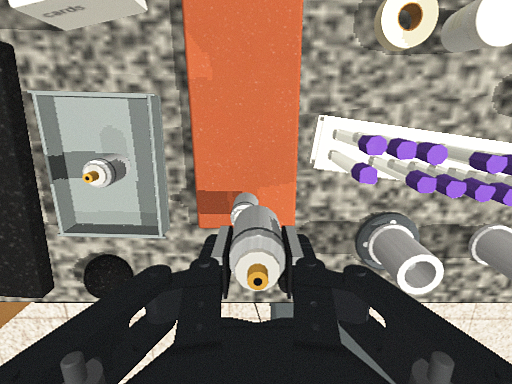

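>>> carry_out:
  series:
    - [[10, 26, -7, 10, 0, 0, 0], [10, 26, -7, 50, 0, 0, 0], [10, 26, -7, 90, 0, 0, 0], [10, 26, -7, 118, 0, 0, 0], [10, 26, -7, 130, 0, 0, 0], [10, 26, -7, 131, 0, 0, 0], [10, 26, -7, 131, 0, 0, 0]]

```text
time_s: 48.0
tcp_pos: [566.0, 179.6, 58.3]
tcp_rot: [[1.0, 0.003, 0.004], [0.003, -1.0, 0.006], [0.004, -0.006, -1.0]]
wrist_force: [-0.2, -0.7, -0.7]
finger_gap: 28.4
```

Run:
```python
from h import *
go((565,180,54))
```

```text
shift [-1.  -0.3  4.3] turn [-0.006 -0.004  0.003] t 48.0 tcp [566.  179.6  58.3] F [-0.2 -0.7 -0.7] gap 28.4
```

>>> carry_out:
  series:
    - [[10, -1, 0, 2, -0.006, -0.004, 0.003], [10, -1, 0, 4, -0.006, -0.004, 0.003], [10, -1, 0, 5, -0.006, -0.004, 0.003], [10, -1, 0, 6, -0.006, -0.004, 0.003], [10, -1, 0, 6, -0.006, -0.004, 0.003]]

```text
time_s: 48.5
tcp_pos: [565.8, 179.7, 54.2]
tcp_rot: [[1.0, 0.0, 0.001], [0.0, -1.0, -0.0], [0.001, 0.0, -1.0]]
wrist_force: [-3.8, -1.1, 7.7]
finger_gap: 28.1
```

>>> carry_out:
  series:
    - [[60, 0, 0, -1, 0, 0, 0], [60, 0, 0, -1, 0, 0, 0], [60, 0, 0, -1, 0, 0, 0], [60, 0, 0, -40, 0, 0, 0], [80, 0, 0, -90, 0, 0, 0], [80, -30, 10, -135, 0, 0, 0], [80, -80, 30, -150, 0, 0, 0], [80, -130, 50, -150, 0, 0, 0], [80, -178, 50, -150, 0, 0, 0], [80, -183, 50, -150, 0, 0, 0], [80, -183, 50, -150, 0, 0, 0]]

```text
time_s: 49.6
tcp_pos: [380.1, 129.5, 203.4]
tcp_rot: [[1.0, 0.001, 0.0], [0.001, -1.0, -0.0], [0.0, 0.0, -1.0]]
wrist_force: [0.4, -0.1, -0.5]
finger_gap: 68.0
```

Run:
```python
from h import *
c,K,W=cam("wrist");cv2.imwrite("pics/w37.png",c[:,:,::-1])
blob(c,K,W,(235,120,280,160),72,"white");blob(c,K,W,(185,15,225,80),75,"brass")
go((425,130,50))
```

```text
white 116 256.6 140.3 [425.5 129.8  72. ]
brass 112 198.8 53.0 [499.7 179.3  75. ]
shift [ 42.3  -0.3 154.2] turn [ 0.    -0.003  0.001] t 49.6 tcp [382.2 129.7 204.1] F [-0.2 -0.5  0.2] gap 68.3
```

View pics/w37.png

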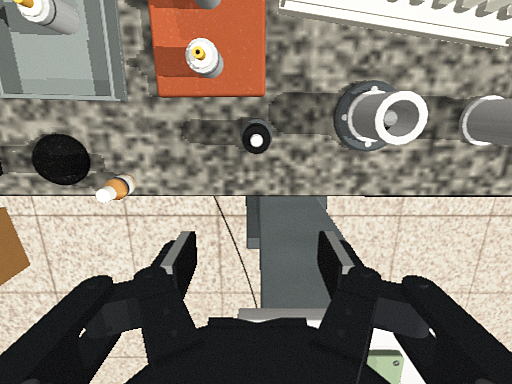

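>>> carry_out:
  series:
    - [[80, 43, 0, 40, 0, 0, 0], [80, 43, 0, 90, 0, 0, 0], [80, 43, 0, 130, 0, 0, 0], [80, 43, 0, 154, 0, 0, 0], [80, 43, 0, 154, 0, 0, 0], [80, 43, 0, 154, 0, 0, 0], [10, 43, 0, 154, 0, 0, 0], [10, 43, 0, 154, 0, 0, 0], [10, 43, 0, 154, 0, 0, 0], [10, 43, 0, 154, 0, 0, 0], [10, 43, 0, 154, 0, 0, 0], [10, 43, 0, 154, 0, 0, 0]]

```text
time_s: 50.85
tcp_pos: [427.3, 130.0, 52.0]
tcp_rot: [[1.0, 0.001, 0.007], [0.001, -1.0, 0.0], [0.007, -0.0, -1.0]]
wrist_force: [-0.1, 0.8, 6.0]
finger_gap: 26.3
```

Run:
```python
from h import *
go((565.5,180,135))
```

```text
shift [138.7 -49.9 -82. ] turn [-0.    -0.007  0.001] t 50.9 tcp [427.3 130.   52. ] F [-0.1  0.8  6. ] gap 26.3
```

>>> carry_out:
  series:
    - [[10, 0, 0, -45, 0, -0.004, 0], [10, 0, 0, -90, 0, -0.004, 0], [10, 30, -15, -100, 0, -0.004, 0], [10, 75, -35, -100, 0, -0.004, 0], [10, 115, -49, -100, 0, -0.004, 0], [10, 138, -50, -98, 0, -0.004, 0], [10, 138, -50, -90, 0, -0.004, 0], [10, 138, -50, -88, 0, -0.004, 0], [10, 138, -50, -88, 0, -0.004, 0]]

```text
time_s: 51.75
tcp_pos: [562.5, 179.7, 139.5]
tcp_rot: [[1.0, 0.001, -0.001], [0.001, -1.0, -0.0], [-0.001, 0.0, -1.0]]
wrist_force: [-0.3, -0.5, -1.3]
finger_gap: 26.6
```

Run:
```python
from h import *
c,K,W=cam("wrist"); s=bot.observe(); cv2.imwrite("pics/w38.png",c[:,:,::-1])
blob(c,K,W,(235,260,280,300),s["tcp_pos"][2]+20,"white")
go((566,180,115))
```

```text
white 283 256.9 283.1 [560.6 179.5 160.1]
shift [ 3.2 -0.2 25.1] turn [-0.     0.     0.001] t 51.8 tcp [562.8 179.8 140.1] F [-0.7 -0.7 -0.8] gap 26.6
```

View pics/w38.png

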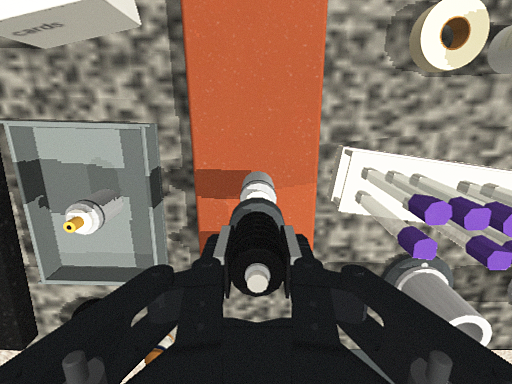

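>>> carry_out:
  series:
    - [[10, 4, 0, 4, 0, 0, 0], [10, 4, 0, 8, 0, 0, 0], [10, 4, 0, 12, 0, 0, 0], [10, 4, 0, 15, 0, 0, 0], [10, 4, 0, 18, 0, 0, 0], [10, 4, 0, 18, 0, 0, 0]]

```text
time_s: 52.4
tcp_pos: [566.5, 179.8, 121.6]
tcp_rot: [[1.0, 0.001, -0.001], [0.001, -1.0, -0.0], [-0.001, 0.0, -1.0]]
wrist_force: [1.2, 0.6, -1.4]
finger_gap: 26.5
```

>>> carry_out:
  series:
    - [[10, 0, 0, 3, 0, 0, 0], [10, 0, 0, 6, 0, 0, 0], [10, 0, 0, 8, 0, 0, 0], [10, 0, 0, 10, 0, 0, 0], [10, 0, 0, 10, 0, 0, 0], [10, 0, 0, 10, 0, 0, 0]]

```text
time_s: 53.0
tcp_pos: [568.0, 179.9, 115.0]
tcp_rot: [[1.0, 0.001, 0.002], [0.001, -1.0, -0.0], [0.002, 0.0, -1.0]]
wrist_force: [-3.5, -1.2, 13.5]
finger_gap: 26.4
```

Run:
```python
from h import *
s,c=snap("wrist","w39"); print(s["tcp_pos"],s["wrist_force"])
cv2.imwrite("pics/w39c.png",cv2.resize(c["color"][170:330,180:340,::-1],None,fx=4,fy=4,interpolation=2))
```

```text
[567.97437607 179.86163438 114.95328992] [-3.5054962  -1.20456271 13.46774701]
```

View pics/w39c.png

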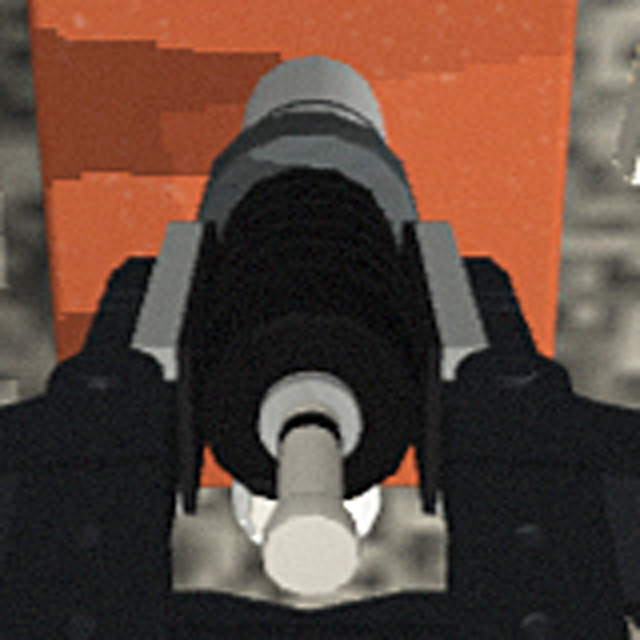

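Run:
```python
from h import *
c,K,W=cam("wrist"); s=bot.observe()
for d in (0,2,4,8,10,12,14,16,18,20,22): print(d,proj(K,W,s["tcp_pos"]+[-1.2,0,20+d]).round(1))
for nm in ("w25c","w39c","w13c"):
    im=cv2.imread(f"pics/{nm}.png");
```

```text
0 [256.4 281.1]
2 [256.4 283.8]
4 [256.3 286.6]
8 [256.3 292.6]
10 [256.3 295.7]
12 [256.3 299. ]
14 [256.3 302.3]
16 [256.2 305.8]
18 [256.2 309.4]
20 [256.2 313.1]
22 [256.2 317. ]
```

The rod row gives about 17 mm here, with the line clear of the grip. By the same measure the first damper read about 20 mm and the second about 8 mm. So the third damper is charged and stays on the tray. I'll return the gauge.

>>> carry_out:
  series:
    - [[10, -1, 0, -20, 0, 0, 0], [10, -1, 0, -45, 0, 0, 0], [10, -40, 15, -50, 0, 0, 0], [10, -85, 35, -50, 0, 0, 0], [10, -125, 50, -45, 0, 0, 0], [10, -141, 50, -10, 0, 0, 0], [10, -141, 50, 30, 0, 0, 0], [10, -141, 50, 55, 0, 0, 0], [10, -141, 50, 61, 0, 0, 0], [10, -141, 50, 61, 0, 0, 0]]

```text
time_s: 54.1
tcp_pos: [426.5, 129.7, 53.3]
tcp_rot: [[1.0, 0.001, 0.0], [0.001, -1.0, -0.0], [0.0, 0.0, -1.0]]
wrist_force: [-0.4, -0.0, -1.5]
finger_gap: 26.7
```

Run:
```python
from h import *
go((426,130,52))
```

```text
shift [-0.5 -0.3  1.3] turn [ 0.    -0.     0.001] t 54.1 tcp [426.5 129.7  53.3] F [-0.4 -0.  -1.5] gap 26.7
```

>>> carry_out:
  series:
    - [[10, 0, 0, 2, 0, -0.003, 0], [10, 0, 0, 3, 0, -0.003, 0], [10, 0, 0, 3, 0, -0.003, 0], [60, 0, 0, 2, 0, -0.003, 0], [60, 0, 0, 2, 0, -0.003, 0], [60, 0, 0, 0, 0, -0.003, 0], [60, 0, 0, -45, 0, 0, 0], [80, 0, 0, -90, 0, 0, 0], [95, 10, 45, -95, 0, 0, 0], [95, 20, 95, -90, 0, 0, 0], [95, 20, 131, -75, 0, 0, 0], [95, 20, 131, -65, 0, 0, 0]]

```text
time_s: 55.3
tcp_pos: [447.3, -5.0, 118.5]
tcp_rot: [[1.0, -0.004, 0.002], [-0.004, -1.0, -0.002], [0.002, 0.002, -1.0]]
wrist_force: [0.0, 0.1, 0.0]
finger_gap: 81.2
```

Run:
```python
from h import *
snap("wrist","w40"); go((446.5,-1,71.5))
```

```text
shift [ 1.2 -1.8 45. ] turn [-0.     0.003 -0.004] t 55.4 tcp [445.4  -2.8 116.5] F [-0.5 -0.1 -1. ] gap 81.2
```

View pics/w40.png

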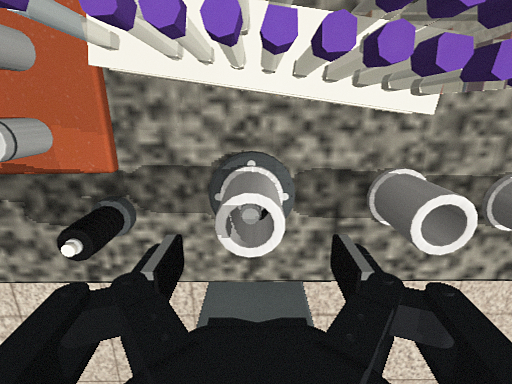

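>>> carry_out:
  series:
    - [[95, 1, -2, 25, 0, 0.003, -0.004], [95, 1, -2, 45, 0, 0.003, -0.004], [95, 1, -2, 45, 0, 0.003, -0.004], [20, 1, -2, 45, 0, 0.003, -0.004], [20, 1, -2, 45, 0, 0.003, -0.004], [20, 1, -2, 45, 0, 0.003, -0.004], [20, 1, -2, 45, 0, 0.003, -0.004], [20, 1, -2, 45, 0, 0.003, -0.004], [20, 1, -2, 20, 0, 0.003, -0.004], [20, 1, -2, -20, 0, 0.003, -0.004], [20, 1, -2, -60, 0, 0.003, -0.004], [20, 1, -2, -75, 0, 0.003, -0.004]]

```text
time_s: 56.55
tcp_pos: [449.1, -1.3, 196.0]
tcp_rot: [[1.0, 0.001, 0.008], [0.001, -1.0, -0.001], [0.008, 0.001, -1.0]]
wrist_force: [2.2, 0.3, -1.3]
finger_gap: 45.7
```

Run:
```python
from h import *
go((540,-250,65));snap("wrist","w41")
```

```text
shift [ 89.7 248.5 132.1] turn [ 0.001 -0.008  0.001] t 56.5 tcp [449.1  -1.3 196. ] F [ 2.2  0.3 -1.3] gap 45.7
```

View pics/w41.png

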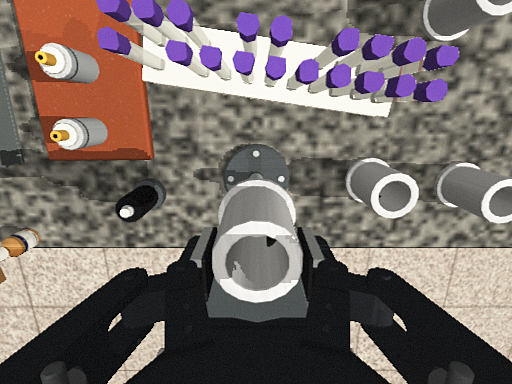

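Travel along y at the front first, then out in x, then down.

>>> carry_out:
  series:
    - [[20, 0, 45, 0, 0.001, -0.008, 0], [20, 0, 95, 0, 0.001, -0.008, 0], [20, 0, 145, 0, 0.001, -0.008, 0], [20, 0, 195, 0, 0.001, -0.008, 0], [20, 15, 235, 0, 0.001, -0.008, 0], [20, 60, 248, 20, 0.001, -0.008, 0], [20, 90, 248, 50, 0.001, -0.008, 0], [20, 90, 248, 90, 0.001, -0.008, 0], [20, 90, 248, 120, 0.001, -0.008, 0], [20, 90, 248, 129, 0.001, -0.008, 0], [20, 90, 248, 129, 0.001, -0.008, 0]]

```text
time_s: 57.7
tcp_pos: [539.6, -248.5, 67.1]
tcp_rot: [[1.0, 0.001, -0.002], [0.001, -1.0, 0.002], [-0.002, -0.002, -1.0]]
wrist_force: [0.0, -0.3, -0.9]
finger_gap: 45.8
```

Run:
```python
from h import *
go((540,-250,63));snap("wrist","w42")
```

```text
shift [0.4 1.5 4.1] turn [-0.002  0.002  0.001] t 57.7 tcp [ 539.6 -248.5   67.1] F [ 0.  -0.3 -0.9] gap 45.8
```

View pics/w42.png

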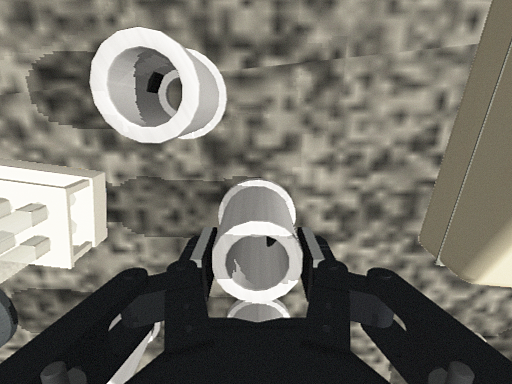

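>>> carry_out:
  series:
    - [[20, 0, 0, 1, 0, 0, 0], [20, 0, 0, 2, 0, 0, 0], [20, 0, 0, 4, 0, 0, 0], [20, 0, 0, 5, 0, 0, 0], [20, 0, 0, 5, 0, 0, 0]]

```text
time_s: 58.25
tcp_pos: [541.1, -249.5, 64.5]
tcp_rot: [[1.0, 0.001, 0.002], [0.001, -1.0, -0.001], [0.002, 0.001, -1.0]]
wrist_force: [1.0, -0.0, -1.1]
finger_gap: 46.0
```

>>> carry_out:
  series:
    - [[20, 0, 0, 1, 0, 0, 0], [20, 0, 0, 2, 0, 0, 0], [20, 0, 0, 3, 0, 0, 0], [20, 0, 0, 3, 0, 0, 0]]

```text
time_s: 58.65
tcp_pos: [541.4, -249.6, 63.2]
tcp_rot: [[1.0, 0.001, 0.002], [0.001, -1.0, -0.001], [0.002, 0.001, -1.0]]
wrist_force: [-3.2, 3.0, 8.2]
finger_gap: 45.9
```

Contact. Release, rise, and back off toward the start pose, clear of everything.

>>> carry_out:
  series:
    - [[80, 0, 0, 0, 0, 0, 0], [80, 0, 0, 0, 0, 0, 0], [80, 0, 0, 0, 0, 0, 0], [80, 0, 0, -45, 0, 0, 0], [80, 0, 0, -95, 0, 0, 0], [80, 0, 0, -140, 0, 0, 0], [80, -45, 0, -180, 0, 0, 0], [80, -95, 0, -180, 0, 0, 0], [80, -145, 0, -180, 0, 0, 0], [80, -180, 0, -180, 0, 0, 0], [80, -180, 0, -180, 0, 0, 0]]

```text
time_s: 59.75
tcp_pos: [356.6, -248.3, 241.7]
tcp_rot: [[1.0, -0.003, -0.002], [-0.003, -1.0, 0.001], [-0.002, -0.001, -1.0]]
wrist_force: [1.1, 1.2, 0.0]
finger_gap: 68.7
```

Run:
```python
from h import *
snap("wrist","w43");snap("scene","s43",(80,120,370,380),2.3);snap("top","t43",(115,125,345,265),3.4);go((300,-450,250))
```

```text
shift [-61.5 200.   -6.6] turn [ 0.002 -0.003  0.   ] t 59.9 tcp [ 361.5 -250.   243.3] F [-0.8 -0.5  0.9] gap 68.2
```

View pics/s43.png

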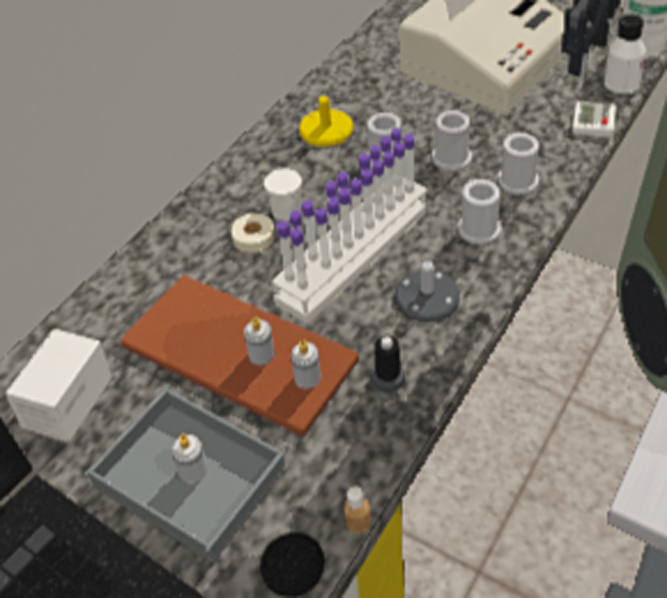

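View pics/w43.png

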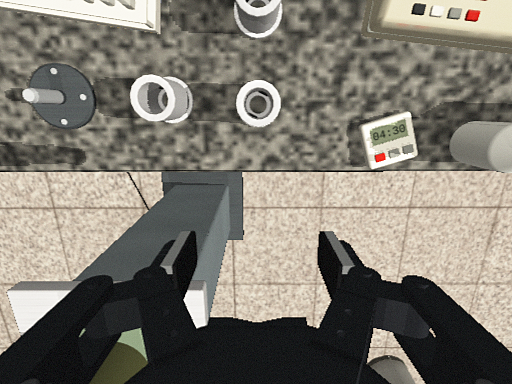

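View pics/t43.png

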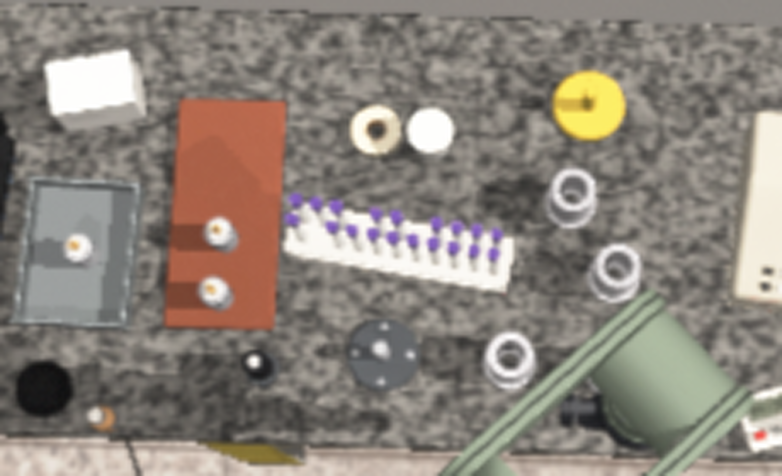

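Everything stands upright and in place, and the bystanders haven't moved. The fourth sleeve's bore showed its floor hole, so it is empty. I'll hand in.

```bash
python3 -c "
from h import *
s=bot.observe();print(s['wrist_force'].round(1),np.abs(s['joint_velocities']).max().round(3),s['time_s'])
print(bot.hand_in())"
```

```text
[-0.8 -0.5  0.9] 0.028 59.9
the job is handed in; nothing more can be done
None
```

I finished the job and handed it in at about 60 s of the 210 s allowed; the hand-in gives no verdict.

- **Dampers:** Three of the four sleeves held a damper, and I pushed all three out on the steel stand. The fourth sleeve was empty: its floor hole showed through the bore.
- **Gauge readings:** With the gauge fully down, the rod stood out about 20, 8 and 17 mm. The two charged dampers stand upright on the brown tray and the flat one stands in the grey bin.
- **Test rings:** I did not measure the rings directly. Each time, the gauge stopped within about 0.1 mm of its fully seated height, at 13 to 16 N, so the rings should be fully down.
- **Last pictures:** All four sleeves are upright on the counter and off the stand, and the gauge is upright. The other things look where they were at the start, by eye. The arm is clear of everything.

No check failed or disagreed. I saw nothing knocked aside during the run.

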